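Shim the foot of the wire test bench

TASK

Level the blue wire test bench: with the pry bar over the fulcrum block beside the foot, lever the low end of the bed up until its foot flange meets the nut, without straining it against the nut, and let the bar rest there: its own weight keeps the end up. Slide the brass horseshoe shim under the raised flange until its slot is fully home against the stud, without ramming the stud. Then let the bed down onto the shim, draw the bar out and lay it flat on the bench clear of the bed and the fulcrum block, leaving the spirit level, jar and weight where they are.

Things in the scene. Friction and masses are not known exactly. Their poses are not given: they have to be found in the camera images.
- frame: the blue wire test bench. Origin on the work surface right below the middle of its bed's upright near end face; y points level out of that face, away from the bed, x along the face (-100 to 100 mm), z up. Bed underside 24 mm up, top 82 mm. A foot flange (10 thick, flat on the work surface) sticks out of the face at x = 12 to 78 mm, to y = 55 mm. Handwheel 100 mm behind the face, top at 172 mm
- flange (a point): top of the bed's foot flange at the stud, 10 mm above the work surface when down, 19.3 mm on the shim, 21.4 mm against the nut, which stops it hard. The bed tips about feet 800 mm behind the end face. Heavy, with a stiff rubber bush: 95 to 120 N upward at the end face raises it; it sinks when less than 10 to 30 N holds it, so the resting bar holds it but cannot raise it by its own weight
- stud: upright steel hold-down stud through the foot flange, fixed, 12 mm thick, 42 mm tall, with a nut. Origin at its foot on the work surface, axes as those of the frame; it stands 28 mm out from the end face, 27 mm inside the flange's outer edge. Ramming it with over 30 N is harmful
- fulcrum: loose steel fulcrum block, already well placed, before the bed's end face beside the flange: base 80 (x) by 48 (y) by 16 high, 0.55 kg, with a half-round ridge of radius 8 mm along its x axis; ridge axis 22 mm, top 30 mm above the work surface, 34 to 42 mm out from the end face. Origin on the work surface under its middle
- bar_mid (a point): balance point of the loose steel pry bar, 420 long, 0.95 kg, 6 mm above its flat underside. x points along the bar to the nose, z up. Nose end 240 mm ahead of this point, other end 180 mm behind. Shank 24 wide, 12 thick; the last 70 mm taper on the upper side from 12 to 4 mm at the nose. Red handle, 30 to 180 mm behind this point, 28 wide, 16 high. Over 190 N of it on the bed is harmful
- bar_tip (a point): middle of the nose end of the pry bar, 2 mm above its underside; axes as bar_mid
- shim_tab (a point): middle of the upturned pull tab of the loose brass shim, where to take it: tab 30 wide (x), 8 thick (y), 9 to 34 mm above the shim's underside; this point is 20 mm above it. y points from slot to tab. The shim is a horseshoe plate, 9 thick, 60 wide, 0.18 kg, its 15 mm slot (mouth flared to 23 mm) opening away from the tab
- shim_seat (a point): the point of the shim's slot where the stud's axis stands when the shim is fully home: 68 mm from the tab's middle against y, 4.5 mm above the underside; the legs of the slot reach 26 mm beyond it. Axes as shim_tab
- level: aluminium spirit level lying on the bed, 150 by 24 by 30; bystander
- jar: glass jar with grey cap, 64 across, 85 tall; bystander
- weight: steel weight with a knob, 52 across, 76 tall; bystander
Things that resemble listed ones, but are neither listed nor needed, are in the scene too. There is more than one size of the part that bears shim_tab; the job needs the middle-sized.

How it is judged:
By the outcome, as a careful person would: the job done as asked, in the order asked, and still so for the second after the job is handed in, with the robot touching nothing.
It also fails if it takes over 72 s, if anything falls off the work surface, if the arm or the gripper's body presses on something with over 40 N, if the wrist force passes 120 N, or if a joint passes its speed limit or range.

ROBOT

A 7-joint arm with a two-finger parallel gripper is mounted at the origin on the work surface. World frame = base frame: x ahead of the robot, y to its left, z up, the work surface at z = 0. Lengths are in mm, angles in rad, forces in N, time in s.
With the tool pointing down it reaches from about 400 to 875 mm from the base axis. Payload 4.4 kg.
Tool frame: the origin (TCP) lies midway between the tips of the shut fingers; the grasp point (between the pads) lies 19 mm behind it; x points along the fingers, z is the direction in which the jaws open and shut, and the axes are right-handed (so a half turn about x gives the same grasp; the last joint's range is limited). The gripper opens to 85 mm and grips with 20 to 120 N. Pads are 22 mm wide; open, the fingers measure 114 mm over their backs; the gripper's body (76 mm by 85 mm) begins 54 mm behind the grasp point. The pads swing forward as they close: fully open they stand 13 mm farther back than shut.
Start: joints at [-1.33, 0.628, 0.038, 1.517, -0.027, 0.996, -0.02], TCP at [196.282, 619.67, 231.313] pointing down, gripper open.
Joint ranges: [-3.06, 3.06], [-0.37, 2.12], [-1.25, 1.32], [0.18, 2.47], [-1.1, 4.24], [0.23, 1.98], [-2.94, 2.94]. Speed limits (rad/s): [2.57, 2.57, 3.14, 3.14, 3.14, 3.14, 3.14].

INTERFACE

Orientations are given as [roll, pitch, yaw] about the fixed x, y, z axes, in that order (R = Rz(yaw) Ry(pitch) Rx(roll)).
In Python, from cell import ctrl gives the robot as it stands. The module is installed in compiled form; this text tells all that it offers.
- The arm moves only by the tool servo_tool, never from a script. Its argument "rows" is a list of rows, each an object of numbers: "dx", "dy", "dz": the shift along the tool's x, y, z in units of 750 mm (1.0 is 750 mm); "wx", "wy", "wz": the turn, a rotation vector about the tool's x, y, z in units of 6 degrees (1.0 is 6 degrees); "fingers": the closure, from 0 (fully open) to 1 (shut). In form: [{"dx": .., "dy": .., "dz": .., "wx": .., "wy": .., "wz": .., "fingers": ..}, ...]. A call has 1 to 5 rows; each row shifts and turns the commanded pose from where the row before left it, along the tool's axes as they then stand; what a row does not reach is not made up. A row lasts 1/8 s, in which the tool goes at most 62.5 mm and 10.7 degrees, less where a joint would pass 70% of its speed; a pose out of reach is approached as far as the arm can. A call with a number of a shift or a turn outside -1 to 1 is refused whole. A call with a gripper value outside its range is refused whole. The fingers move at their own pace and stop on an object; the grip force is fixed at half the most. Time passes only in rows, so rows that do not move let the fingers close. It gives the time, the measured TCP pose, the force and the opening at its end, in the units of the state.
- ctrl.read_state(): the state, without advancing time (a new reading comes with each control period).
- ctrl.get_image(name): name is "scene" or "top" or "wrist"; returns the picture (480x640x3 uint8, red, green, blue); there is no depth.
- ctrl.camera_info(name): a dict with "fovy" (degrees; the focal length in pixels is half the picture's height over the tangent of half this angle, whatever the lens; pixels are square), "cx", "cy" (the principal point, pixels), "R" (3x3) and "t" (3): a world point X has camera coordinates R X + t. Camera axes: x right, y down, z forward; pixel columns grow to the right and rows downward; lengths in mm; the calibration is good to about 2 mm. A picture is of the moment at which its call begins: read the wrist's pose just before it. camera_info takes no time and is no camera call; for the wrist camera it gives the pose at the moment of the call.
- ctrl.finish_job(): hands the job in, once; it reports no verdict.
Trained networks look in the newest picture that a camera, given by its name, has taken for a name from the list of things; names that differ only in an ending like _2 or _b are one class to them, and where a whole thing is asked for, a point or a joint stands for the part that bears it (a point fixed in the world has none). Each returns a list of dicts, best first, with "conf" (0 to 1); they miss things now and then, are a little off and sometimes report something else, mostly with a low value. They report only what shows in the picture. A call takes as long as a camera call. They do not tell look-alikes from the thing itself.
- ctrl.search_frame(label, camera): "extent" ([centre column, centre row, width, height] in pixels, round what is visible of it).
- ctrl.silhouettes(label, camera): "region" (480x640 bool, what is visible of it) and "extent" ([centre column, centre row, width, height] in pixels, round what is visible of it).
- ctrl.mark_of(label, camera): "point" ([column, row] in pixels: a listed point, or the origin of a listed thing).
The state is a dict: "clock": time; "qpos": joint angles; "qd": joint speeds; "tau": joint torques, N m; "eef_pos": TCP position; "tool_rot": TCP orientation; "force": force on the tool from outside, world axes, zero at the start; "torque": the same for the moment, N m; "width": finger opening in mm.
Only numpy, scipy, OpenCV 4.12 (cv2) and the standard library are available. Lean on these libraries where they do the work, as an engineer would, in place of code of your own. Each camera call takes 0.05 s, during which the arm holds its last target.

## Working session

There is one attempt and no reset: what is moved stays moved. The work goes in short steps, Python scripts to look and compute and a tool call to move; the robot and the scene stay as the last step left them, time stands still between calls to the robot, and variables do not carry over. Pictures are saved under pics/ and viewed, and the job is handed in when it is done.

Besides the shell and the picture viewer there is one more tool, called after "Request:" as name(argument=value, ...) on one line, values as JSON. servo_tool: Moves the arm, as the interface text tells. Its arguments: {"type":"object","properties":{"rows":{"type":"array"}},"required":["rows"]}

```bash
mkdir -p pics; ls; python3 - <<'E'
from cell import ctrl
import cv2
s=ctrl.read_state()
for k,v in s.items(): print(k,v)
for n in ["scene","top","wrist"]:
    im=ctrl.get_image(n); cv2.imwrite(f"pics/{n}0.png",im[:,:,::-1]); 
    c=ctrl.camera_info(n); print(n,c)
E
```

```text
pics
clock 0.0
qpos [-1.32978079  0.62932759  0.03841612  1.51835442 -0.02700093  0.99629826
 -0.02001364]
qd [ 6.42342181e-04  4.21012527e-04  1.26070853e-03  8.04890255e-04
 -2.89977816e-05  7.75757856e-04  3.09347625e-04]
tau [-2.09319915e-04 -5.63411021e+01  1.22652289e+00 -1.93443114e+01
  1.10809982e-02  1.04328868e-02  1.27588888e-05]
eef_pos [196.08703876 619.07126144 230.40496989]
tool_rot [-3.13756737  1.5689258  -1.87357952]
force [ 0.23581558 -0.60935162 -0.17034202]
torque [0.03740107 0.03551952 0.02435559]
width 85.28368262666247
scene {'fovy': 43.60011222473641, 'cx': 322.2240109263502, 'cy': 245.0390920430015, 'R': array([[-0.83892833,  0.54408723, -0.01297486],
       [ 0.32395601,  0.48006726, -0.81522263],
       [-0.43732341, -0.68811664, -0.57900235]]), 't': array([ 488.7672872 , -146.28801692, 1686.49849369])}
top {'fovy': 45.363120353051436, 'cx': 312.91628910187603, 'cy': 232.22470166741263, 'R': array([[-0.01147558, -0.99992302,  0.00471847],
       [-0.99535282,  0.01097169, -0.09566812],
       [ 0.09560899, -0.00579439, -0.9954021 ]]), 't': array([  49.4605302 ,  595.44303049, 1333.14599254])}
wrist {'fovy': 68.99382568612124, 'cx': 319.15656691677293, 'cy': 243.35862189618697, 'R': array([[ 0.30331898,  0.95288774, -0.00159552],
       [ 0.91854398, -0.29194051,  0.26654775],
       [ 0.25352429, -0.08231454, -0.96382039]]), 't': array([-648.8280213 ,  -32.24848814,  379.23972656])}
```

View pics/scene0.png

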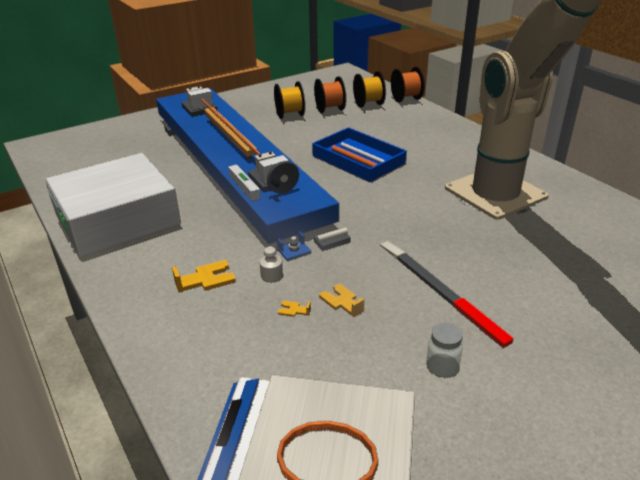

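View pics/top0.png

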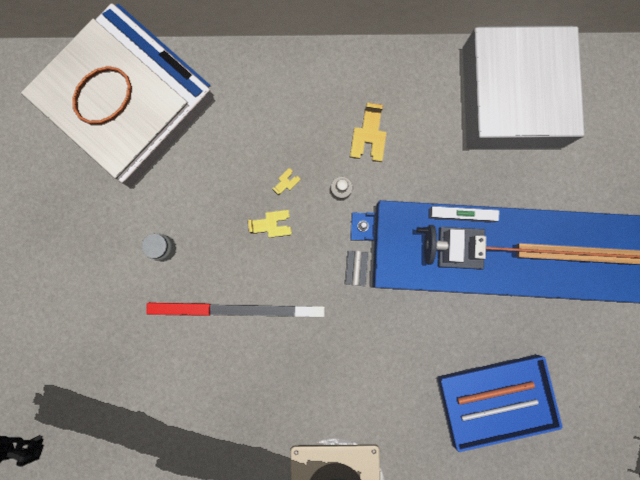

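View pics/wrist0.png

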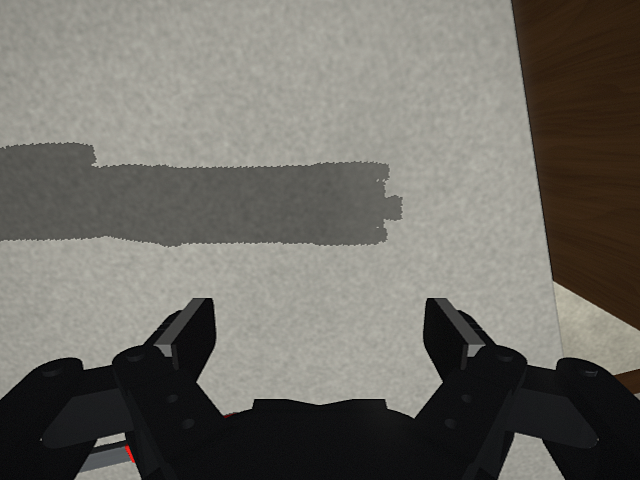

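```bash
cat > h.py <<'E'
from cell import ctrl
import cv2, numpy as np
from scipy.spatial.transform import Rotation as Rn
np.set_printoptions(precision=2,suppress=True)
def cam(n):
    c=ctrl.camera_info(n); f=240/np.tan(np.radians(c['fovy'])/2); return c,f
def ray(n,p,c=None):
    c0,f=cam(n); c=c or c0
    d=np.array([(p[0]-c['cx'])/f,(p[1]-c['cy'])/f,1.0]); R=c['R']
    return -R.T@c['t'], R.T@d
def onz(n,p,z,c=None):
    o,d=ray(n,p,c); return o+d*(z-o[2])/d[2]
def proj(n,X):
    c,f=cam(n); q=c['R']@np.asarray(X,float)+c['t']; return np.array([c['cx']+f*q[0]/q[2],c['cy']+f*q[1]/q[2]])
def tri(na,pa,nb,pb):
    oa,da=ray(na,pa); ob,db=ray(nb,pb)
    A=np.stack([da,-db],1); s=np.linalg.lstsq(A,ob-oa,rcond=None)[0]
    P,Q=oa+da*s[0],ob+db*s[1]; return (P+Q)/2,np.linalg.norm(P-Q)
def save(n,name,crop=None,scale=1):
    im=ctrl.get_image(n)[:,:,::-1]
    if crop: im=im[crop[1]:crop[3],crop[0]:crop[2]]
    if scale!=1: im=cv2.resize(im,None,fx=scale,fy=scale,interpolation=cv2.INTER_CUBIC)
    cv2.imwrite(f'pics/{name}.png',im)
def st():
    s=ctrl.read_state(); print('t',round(s['clock'],2),'pos',s['eef_pos'],'rot',s['tool_rot'],'F',s['force'],'w',round(s['width'],1),'q',s['qpos'])
    return s
E
python3 - <<'E'
from h import *
save('top','crop1',(230,90,430,350),2.3); save('scene','crop2',(150,210,530,370),2.1)
for l in ['frame','flange','stud','fulcrum','bar_mid','bar_tip','shim_tab','shim_seat']:
    for n in ['top','scene']:
        m=ctrl.mark_of(l,n)
        print(l,n,[(np.round(x['point'],1),round(x['conf'],2)) for x in m[:4]])
E
```

```text
frame top [(array([370.9, 246.2]), 0.6), (array([324. , 314.3]), 0.21)]
frame scene [(array([309. , 240.1]), 0.83)]
flange top [(array([360.7, 223.1]), 0.72)]
flange scene [(array([294.4, 246.8]), 0.86)]
stud top [(array([363.2, 228.6]), 0.6), (array([248.1, 225.9]), 0.25)]
stud scene [(array([293.4, 249.9]), 0.53)]
fulcrum top [(array([355.7, 267. ]), 0.74)]
fulcrum scene [(array([327.8, 240.1]), 0.85)]
bar_mid top [(array([221.8, 308.1]), 0.72), (array([341.6, 189.6]), 0.26)]
bar_mid scene []
bar_tip top [(array([322.5, 314.9]), 0.88)]
bar_tip scene [(array([382.5, 242.3]), 0.81), (array([353.7, 306.9]), 0.31)]
shim_tab top [(array([275.7, 190.1]), 0.79), (array([249.6, 226.6]), 0.7), (array([371.4, 108.8]), 0.67), (array([163.5, 246.2]), 0.61)]
shim_tab scene [(array([177.6, 279.4]), 0.7), (array([356.7, 304.8]), 0.62), (array([305.9, 306.1]), 0.58)]
shim_seat top [(array([281.9, 221.9]), 0.85), (array([369. , 145.9]), 0.69), (array([291.6, 177.1]), 0.55)]
shim_seat scene [(array([333. , 298.1]), 0.97), (array([215.6, 274.6]), 0.93), (array([287.5, 310.4]), 0.62)]
```

View pics/crop1.png

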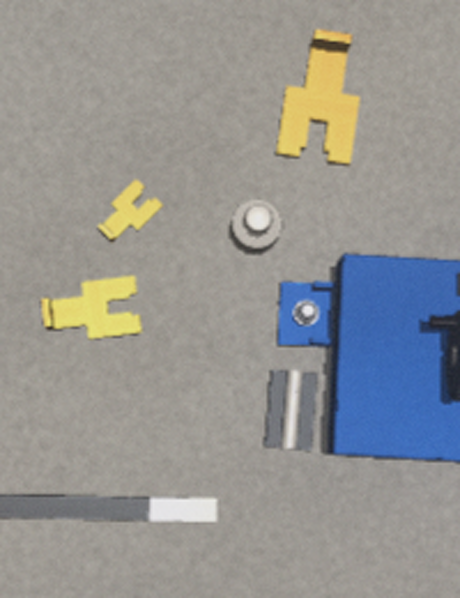

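View pics/crop2.png

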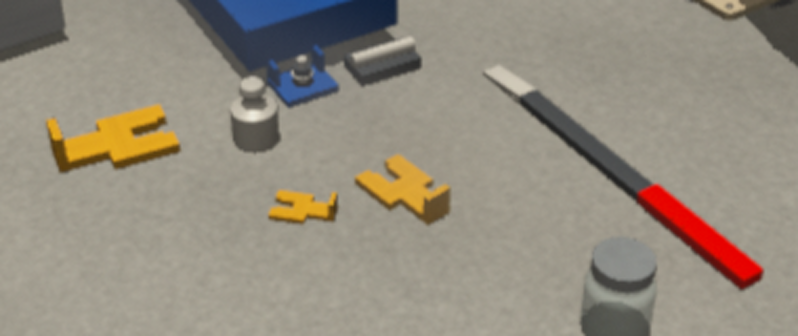

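```bash
python3 - <<'E'
from h import *
ctrl.get_image('top')
for l,z in [('bar_mid',12),('shim_tab',9),('fulcrum',16),('frame',82)]:
    for n in ['top']:
        for x in ctrl.silhouettes(l,n)[:4]:
            m=x['region'].astype(np.uint8)
            cs,_=cv2.findContours(m,cv2.RETR_EXTERNAL,cv2.CHAIN_APPROX_NONE)
            c=max(cs,key=cv2.contourArea)
            r=cv2.minAreaRect(c); b=cv2.boxPoints(r)
            W=np.array([onz(n,p,z)[:2] for p in b])
            print(l,round(x['conf'],2),np.round(x['extent'],1)); print(b.tolist(),'\n',W.tolist(),np.linalg.norm(W[1]-W[0]),np.linalg.norm(W[2]-W[1]))
save('top','c3',(335,195,400,295),6); save('top','c4',(240,200,300,245),10)
E
```

```text
bar_mid 0.77 [233.3 309.2 181.3  17.2]
[[145.8374481201172, 314.5904846191406], [146.04652404785156, 302.2550354003906], [323.16510009765625, 305.2570495605469], [322.9560546875, 317.5924987792969]] 
 [[406.30296471195925, 439.84942635844425], [435.2596677173272, 439.82741448024325], [423.3269462079299, 20.36100167780769], [394.3671547832388, 21.237539717786113]] 28.95671137169875 419.6361058249923
shim_tab 0.92 [267.3 224.2  47.2  24.1]
[[246.47695922851562, 214.81539916992188], [287.7077331542969, 209.66156005859375], [290.7692565917969, 234.15386962890625], [249.53848266601562, 239.30770874023438]] 
 [[641.7530597139942, 202.32050764934723], [653.2051316384543, 102.85906572748942], [593.7565324636951, 95.93370668373544], [582.4224244550395, 194.99896424006545]] 100.1185716065611 59.850618557589605
shim_tab 0.68 [366.1 132.2  35.2  56.3]
[[349.2399597167969, 157.3199920654297], [357.2399597167969, 101.31998443603516], [389.2999572753906, 105.89997863769531], [381.2999572753906, 161.89999389648438]] 
 [[780.1709600446861, -47.94852235268099], [920.0891139327242, -70.08860083064312],
[... 982 characters left out ...]
98.2405242919922], [643.9126586914062, 214.663818359375], [638.9495239257812, 302.89715576171875]] 
 [[466.9480731765573, -32.4096602183479], [668.0448645158951, -47.23499157834424], [622.8628901885372, -715.4350636787027], [422.49660208562807, -690.809553143783]] 201.64253007962105 669.7258746375583
frame 0.15 [269.5 225.7  40.6  28.6]
[[246.7128448486328, 214.12872314453125], [288.0989685058594, 209.9901123046875], [290.59405517578125, 234.94061279296875], [249.20791625976562, 239.0792236328125]] 
 [[633.9826431323581, 193.72777208436008], [642.486038154544, 99.1982814443927], [585.1673053790929, 93.94167390605742], [576.758369803912, 188.0844922631868]] 94.91118125676772 57.55926554253147
```

View pics/c3.png

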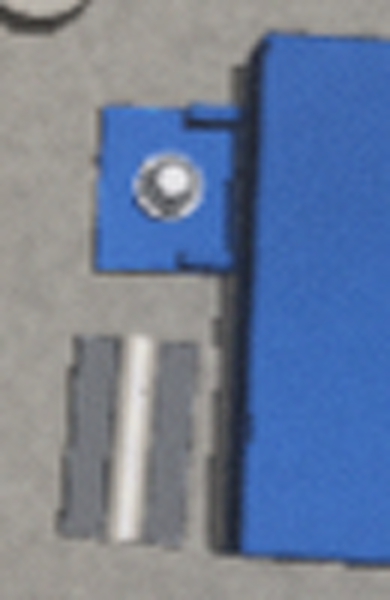

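View pics/c4.png

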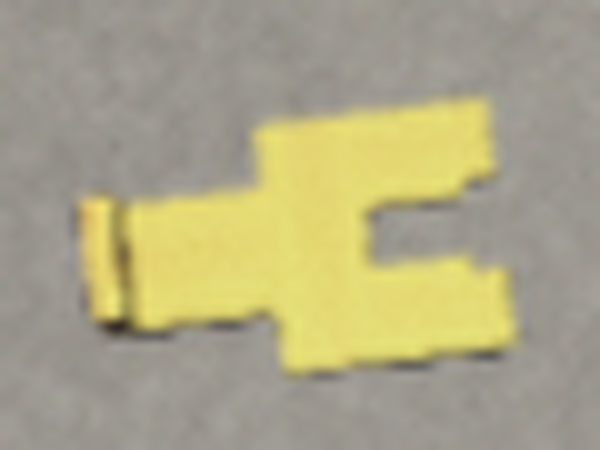

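```bash
python3 - <<'E'
from h import *
def P(u,v,z,s=6,o=(335,195)): return onz('top',(u/s+o[0]-.5+.5/s,v/s+o[1]-.5+.5/s),z)
for n,a in dict(bedA=(264,36,82),bedB=(240,551,82),flA=(103,105,10),flB=(95,268,10),nut=(166,186,30),studtop=(173,180,42),fulA=(76,338,16),fulB=(60,536,16),fulC=(200,342,16),fulD=(185,545,16),ridgeT=(139,336,30),ridgeB=(124,540,30)).items():
    print(n,P(*a))
Q=lambda u,v,z:P(u,v,z,10,(240,200))
for n,a in dict(tabA=(82,200,34),tabB=(100,322,34),tabA2=(110,198,34),tabB2=(122,318,34),legA=(490,98,9),legB=(517,345,9),shA=(255,125,9),shB=(285,374,9),slotL=(372,210,9),slotR=(378,265,9)).items(): print(n,Q(*a))
# bar from scene/top
for l in ['bar_tip']: pass
E
```

```text
bedA [ 661.97 -108.18   82.  ]
bedB [466.36 -94.75  82.  ]
flA [645.5  -51.58  10.  ]
flB [579.79 -47.19  10.  ]
nut [610.35 -74.42  30.  ]
studtop [611.4 -76.1  42. ]
fulA [551.45 -38.71  16.  ]
fulB [473.11 -31.04  16.  ]
fulC [549.31 -88.01  16.  ]
fulD [469.   -80.42  16.  ]
ridgeT [551.09 -62.62  30.  ]
ridgeB [471.19 -55.23  30.  ]
tabA [627.24 196.56  34.  ]
tabB [598.2  192.33  34.  ]
tabA2 [627.64 189.94  34.  ]
tabB2 [599.09 187.14  34.  ]
legA [653.94 100.82   9.  ]
legB [593.99  94.78   9.  ]
shA [647.99 157.54   9.  ]
shB [587.61 150.55   9.  ]
slotL [627.04 129.44   9.  ]
slotR [613.7  128.07   9.  ]
```

```bash
cat >> h.py <<'E'
def plan(p,R,n,s=None):
    """print n rows (rounded) from measured pose to target"""
    s=s or ctrl.read_state(); p0=np.array(s['eef_pos']); R0=Rn.from_euler('xyz',s['tool_rot']); R1=Rn.from_matrix(R)
    rv=(R0.inv()*R1).as_rotvec(); Rc=R0
    for i in range(n):
        Rx=R0*Rn.from_rotvec(rv*i/n); d=Rx.inv().apply((np.array(p)-p0)/n)/750; w=np.degrees(rv/n)/6
        print(dict(zip(['dx','dy','dz','wx','wy','wz'],[float(round(v,4)) for v in d]+[float(round(v,3)) for v in w])))
def toolR(yaw,tilt,flip=1):
    """bar x axis (nose) = Rz(yaw)(0,-1,0) pitched nose-down by tilt; tool x=-bar z; tool z = flip*bar y axis"""
    bx=np.array([0,-np.cos(tilt),-np.sin(tilt)]); bz=np.array([0,-np.sin(tilt),np.cos(tilt)]); by=np.cross(bz,bx)
    Z=Rn.from_euler('z',yaw).as_matrix()
    tx=-bz; tz=flip*by; ty=np.cross(tz,tx)
    return Z@np.stack([tx,ty,tz],1)
E
python3 - <<'E'
from h import *
s=st(); print(Rn.from_euler('xyz',s['tool_rot']).as_matrix())
im=ctrl.get_image('top')
c=im[295:325,135:335][:,:,::-1]; cv2.imwrite('pics/c5.png',cv2.resize(c,None,fx=4,fy=4,interpolation=cv2.INTER_CUBIC))
# lateral profile of bar per column
hsv=cv2.cvtColor(im,cv2.COLOR_RGB2HSV)
bg=im[290:296,150:320].reshape(-1,3).mean(0)
for u in range(150,324,12):
    col=im[292:330,u].astype(float); d=np.abs(col-bg).sum(1); ii=np.where(d>90)[0]+292
    print(u,ii.min(),ii.max(), onz('top',(u,(ii.min()+ii.max())/2),14 if u<212 else 10)[:2])
E
```

```text
t 1.4 pos [196.28 619.66 231.29] rot [-2.86  1.57 -1.6 ] F [-0.18  0.68  0.  ] w 85.8 q [-1.33  0.63  0.04  1.52 -0.03  1.   -0.02]
[[-0.   -0.95  0.3 ]
 [-0.    0.3   0.95]
 [-1.   -0.   -0.  ]]
150 302 314 [421.71 429.71]
162 303 314 [420.21 401.37]
174 303 314 [419.88 373.05]
186 303 315 [418.38 344.71]
198 303 315 [418.05 316.38]
210 304 314 [417.72 288.04]
222 305 314 [416.07 260.3 ]
234 305 314 [415.74 231.87]
246 305 314 [415.41 203.43]
258 305 314 [415.08 174.99]
270 305 315 [413.57 146.55]
282 306 316 [410.88 118.12]
294 306 306 [422.32  89.57]
306 307 316 [409.04  61.22]
318 306 316 [409.89  32.75]
```

View pics/c5.png

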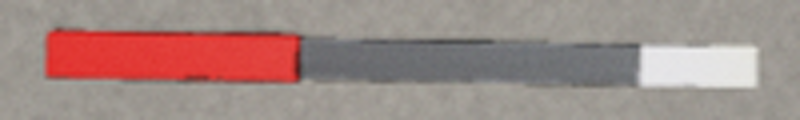

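```bash
python3 - <<'E'
from h import *
print(onz('top',(324.2,312),3),onz('top',(146.8,309),12),onz('top',(209.8,309),14))
plan([416,260,140],toolR(-0.03,0),15)
E
```

```text
[407.07  17.91   3.  ] [419.39 437.79  12.  ] [417.72 288.51  14.  ]
{'dx': 0.0081, 'dy': -0.0283, 'dz': -0.0246, 'wx': 0.824, 'wy': -0.0, 'wz': -0.0}
{'dx': 0.0081, 'dy': -0.0303, 'dz': -0.0221, 'wx': 0.824, 'wy': -0.0, 'wz': -0.0}
{'dx': 0.0081, 'dy': -0.0321, 'dz': -0.0194, 'wx': 0.824, 'wy': -0.0, 'wz': -0.0}
{'dx': 0.0081, 'dy': -0.0336, 'dz': -0.0165, 'wx': 0.824, 'wy': -0.0, 'wz': -0.0}
{'dx': 0.0081, 'dy': -0.0349, 'dz': -0.0136, 'wx': 0.824, 'wy': -0.0, 'wz': -0.0}
{'dx': 0.0081, 'dy': -0.036, 'dz': -0.0105, 'wx': 0.824, 'wy': -0.0, 'wz': -0.0}
{'dx': 0.0081, 'dy': -0.0367, 'dz': -0.0074, 'wx': 0.824, 'wy': -0.0, 'wz': -0.0}
{'dx': 0.0081, 'dy': -0.0372, 'dz': -0.0042, 'wx': 0.824, 'wy': -0.0, 'wz': -0.0}
{'dx': 0.0081, 'dy': -0.0375, 'dz': -0.001, 'wx': 0.824, 'wy': -0.0, 'wz': -0.0}
{'dx': 0.0081, 'dy': -0.0374, 'dz': 0.0023, 'wx': 0.824, 'wy': -0.0, 'wz': -0.0}
{'dx': 0.0081, 'dy': -0.0371, 'dz': 0.0055, 'wx': 0.824, 'wy': -0.0, 'wz': -0.0}
{'dx': 0.0081, 'dy': -0.0364, 'dz': 0.0087, 'wx': 0.824, 'wy': -0.0, 'wz': -0.0}
{'dx': 0.0081, 'dy': -0.0356, 'dz': 0.0118, 'wx': 0.824, 'wy': -0.0, 'wz': -0.0}
{'dx': 0.0081, 'dy': -0.0344, 'dz': 0.0148, 'wx': 0.824, 'wy': -0.0, 'wz': -0.0}
{'dx': 0.0081, 'dy': -0.033, 'dz': 0.0177, 'wx': 0.824, 'wy': -0.0, 'wz': -0.0}
```

Request:
servo_tool(rows=[{"dx": 0.008,"dy": -0.028,"dz": -0.025,"wx": 0.82},{"dx": 0.008,"dy": -0.03,"dz": -0.022,"wx": 0.82},{"dx": 0.008,"dy": -0.032,"dz": -0.019,"wx": 0.82},{"dx": 0.008,"dy": -0.034,"dz": -0.016,"wx": 0.82},{"dx": 0.008,"dy": -0.035,"dz": -0.014,"wx": 0.82}])

```text
schema error: expected keys dx, dy, dz, wx, wy, wz, fingers
```

Request:
servo_tool(rows=[{"dx": 0.008,"dy": -0.036,"dz": -0.01,"wx": 0.82},{"dx": 0.008,"dy": -0.037,"dz": -0.007,"wx": 0.82},{"dx": 0.008,"dy": -0.037,"dz": -0.004,"wx": 0.82},{"dx": 0.008,"dy": -0.037,"dz": -0.001,"wx": 0.82},{"dx": 0.008,"dy": -0.037,"dz": 0.002,"wx": 0.82}])

```text
schema error: expected keys dx, dy, dz, wx, wy, wz, fingers
```

Request:
servo_tool(rows=[{"dx": 0.008,"dy": -0.037,"dz": 0.006,"wx": 0.82},{"dx": 0.008,"dy": -0.036,"dz": 0.009,"wx": 0.82},{"dx": 0.008,"dy": -0.036,"dz": 0.012,"wx": 0.82},{"dx": 0.008,"dy": -0.034,"dz": 0.015,"wx": 0.82},{"dx": 0.008,"dy": -0.033,"dz": 0.018,"wx": 0.82}])

```text
schema error: expected keys dx, dy, dz, wx, wy, wz, fingers
```

```bash
python3 - <<'E'
from h import *
st(); save('wrist','w1')
s=st(); plan([416,260,140],toolR(-0.03,0),1)
E
```

```text
t 1.45 pos [196.26 619.67 231.29] rot [ 2.03  1.57 -2.99] F [-0.15  0.07 -0.29] w 85.2 q [-1.33  0.63  0.04  1.52 -0.03  1.   -0.02]
t 1.5 pos [196.32 619.67 231.32] rot [0.56 1.57 1.83] F [-0.33  0.21 -0.37] w 85.2 q [-1.33  0.63  0.04  1.52 -0.03  1.   -0.02]
{'dx': 0.1217, 'dy': -0.4241, 'dz': -0.3687, 'wx': 12.356, 'wy': 0.0, 'wz': -0.0}
```

View pics/w1.png

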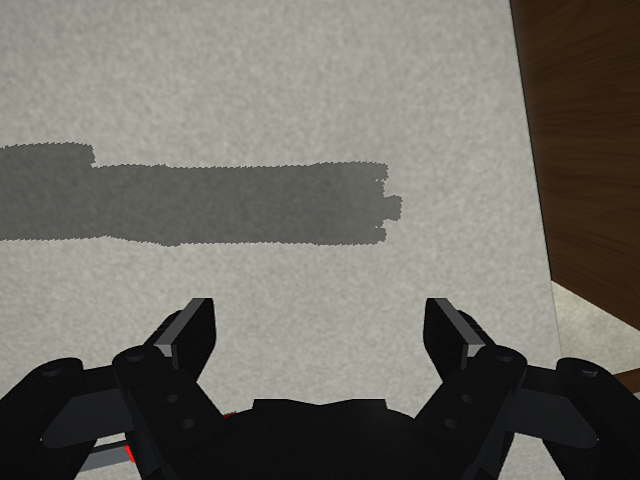

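All keys are required; repeating in full form.

Request:
servo_tool(rows=[{"dx": 0.008,"dy": -0.028,"dz": -0.025,"wx": 0.82,"wy": 0,"wz": 0,"fingers": 0},{"dx": 0.008,"dy": -0.03,"dz": -0.022,"wx": 0.82,"wy": 0,"wz": 0,"fingers": 0},{"dx": 0.008,"dy": -0.032,"dz": -0.019,"wx": 0.82,"wy": 0,"wz": 0,"fingers": 0},{"dx": 0.008,"dy": -0.034,"dz": -0.016,"wx": 0.82,"wy": 0,"wz": 0,"fingers": 0},{"dx": 0.008,"dy": -0.035,"dz": -0.014,"wx": 0.82,"wy": 0,"wz": 0,"fingers": 0}])

```text
clock: 2.12
eef_pos: [270.0, 499.2, 201.3]
tool_rot: [0.24, 1.57, 1.072]
force: [-0.1, -0.3, -0.2]
width: 85.4
```

Request:
servo_tool(rows=[{"dx": 0.008,"dy": -0.036,"dz": -0.01,"wx": 0.82,"wy": 0,"wz": 0,"fingers": 0},{"dx": 0.008,"dy": -0.037,"dz": -0.007,"wx": 0.82,"wy": 0,"wz": 0,"fingers": 0},{"dx": 0.008,"dy": -0.037,"dz": -0.004,"wx": 0.82,"wy": 0,"wz": 0,"fingers": 0},{"dx": 0.008,"dy": -0.037,"dz": -0.001,"wx": 0.82,"wy": 0,"wz": 0,"fingers": 0},{"dx": 0.008,"dy": -0.037,"dz": 0.002,"wx": 0.82,"wy": 0,"wz": 0,"fingers": 0}])

```text
clock: 2.75
eef_pos: [344.1, 379.8, 171.0]
tool_rot: [0.344, 1.571, 0.744]
force: [0.5, -0.1, -0.4]
width: 85.1
```

Request:
servo_tool(rows=[{"dx": 0.008,"dy": -0.037,"dz": 0.006,"wx": 0.82,"wy": 0,"wz": 0,"fingers": 0},{"dx": 0.008,"dy": -0.036,"dz": 0.009,"wx": 0.82,"wy": 0,"wz": 0,"fingers": 0},{"dx": 0.008,"dy": -0.036,"dz": 0.012,"wx": 0.82,"wy": 0,"wz": 0,"fingers": 0},{"dx": 0.008,"dy": -0.034,"dz": 0.015,"wx": 0.82,"wy": 0,"wz": 0,"fingers": 0},{"dx": 0.008,"dy": -0.033,"dz": 0.018,"wx": 0.82,"wy": 0,"wz": 0,"fingers": 0}])

```text
clock: 3.38
eef_pos: [418.8, 260.7, 141.0]
tool_rot: [-0.012, 1.571, -0.042]
force: [0.3, -0.7, 0.6]
width: 85.2
```

```bash
python3 - <<'E'
from h import *
st(); save('wrist','w2')
s=st(); plan([416,260,140],toolR(-0.03,0),1)
print(proj('wrist',[416,260,12]),proj('wrist',[409,21,3]))
E
```

```text
t 3.38 pos [418.81 260.68 140.96] rot [-0.01  1.57 -0.04] F [ 0.29 -0.73  0.64] w 85.2 q [-0.84  0.57  0.33  2.04 -0.33  0.58 -0.31]
t 3.42 pos [420.92 256.41 140.61] rot [-1.06  1.57 -1.1 ] F [ 1.8  -3.06  0.07] w 85.3 q [-0.84  0.57  0.34  2.04 -0.33  0.58 -0.31]
{'dx': 0.0008, 'dy': 0.0045, 'dz': -0.0067, 'wx': -0.069, 'wy': 0.017, 'wz': 0.03}
[314.68 229.9 ] [317.82 459.06]
```

View pics/w2.png

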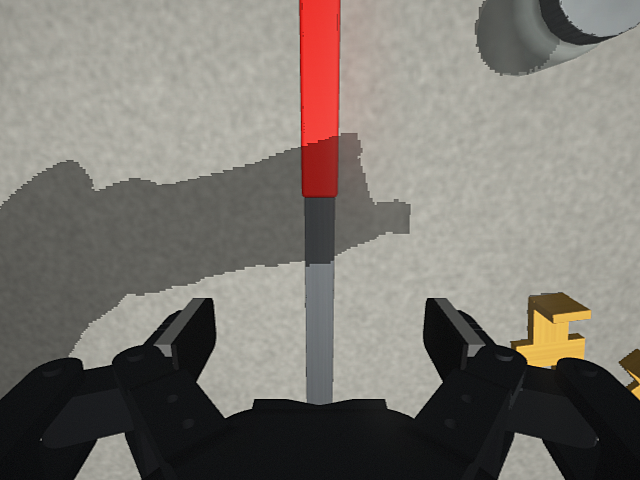

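```bash
python3 - <<'E'
from h import *
im=ctrl.get_image('wrist')
print(onz('wrist',(320,196.5),16),onz('wrist',(319,250),12),onz('wrist',(319.5,380),12),onz('wrist',(320.5,120),16))
s=st(); plan([416,259,4],toolR(-0.03,0),5)
E
```

```text
[419.95 288.79  16.  ] [417.67 244.89  12.  ] [413.9  122.13  12.  ] [422.17 344.09  16.  ]
t 3.48 pos [419.91 258.12 140.84] rot [-1.24  1.57 -1.27] F [ 0.13 -0.54 -0.87] w 85.2 q [-0.84  0.57  0.34  2.04 -0.32  0.58 -0.31]
{'dx': 0.0365, 'dy': 0.0003, 'dz': -0.0011, 'wx': -0.006, 'wy': 0.002, 'wz': 0.004}
{'dx': 0.0365, 'dy': 0.0003, 'dz': -0.0011, 'wx': -0.006, 'wy': 0.002, 'wz': 0.004}
{'dx': 0.0365, 'dy': 0.0003, 'dz': -0.0011, 'wx': -0.006, 'wy': 0.002, 'wz': 0.004}
{'dx': 0.0365, 'dy': 0.0002, 'dz': -0.0011, 'wx': -0.006, 'wy': 0.002, 'wz': 0.004}
{'dx': 0.0365, 'dy': 0.0002, 'dz': -0.0011, 'wx': -0.006, 'wy': 0.002, 'wz': 0.004}
```

Request:
servo_tool(rows=[{"dx": 0.045,"dy": 0,"dz": -0.0005,"wx": -0.01,"wy": 0,"wz": 0,"fingers": 0},{"dx": 0.045,"dy": 0,"dz": -0.0005,"wx": 0,"wy": 0,"wz": 0,"fingers": 0},{"dx": 0.045,"dy": 0,"dz": -0.0005,"wx": 0,"wy": 0,"wz": 0,"fingers": 0},{"dx": 0.035,"dy": 0,"dz": -0.0005,"wx": 0,"wy": 0,"wz": 0,"fingers": 0},{"dx": 0.012,"dy": 0,"dz": 0,"wx": 0,"wy": 0,"wz": 0,"fingers": 0}])

```text
clock: 4.1
eef_pos: [415.6, 262.1, 3.5]
tool_rot: [-2.797, 1.568, -2.82]
force: [-0.0, 0.1, 0.6]
width: 85.5
```

Request:
servo_tool(rows=[{"dx": 0,"dy": 0,"dz": 0,"wx": 0,"wy": 0,"wz": 0,"fingers": 1},{"dx": 0,"dy": 0,"dz": 0,"wx": 0,"wy": 0,"wz": 0,"fingers": 1},{"dx": 0,"dy": 0,"dz": 0,"wx": 0,"wy": 0,"wz": 0,"fingers": 1},{"dx": 0,"dy": 0,"dz": 0,"wx": 0,"wy": 0,"wz": 0,"fingers": 1},{"dx": 0,"dy": 0,"dz": 0,"wx": 0,"wy": 0,"wz": 0,"fingers": 1}])

```text
clock: 4.72
eef_pos: [418.1, 262.8, 6.1]
tool_rot: [0.471, 1.567, 0.447]
force: [0.9, -1.3, 7.4]
width: 22.2
```

Request:
servo_tool(rows=[{"dx": 0,"dy": 0,"dz": 0,"wx": 0,"wy": 0,"wz": 0,"fingers": 1}])

```text
clock: 4.85
eef_pos: [418.1, 262.9, 6.1]
tool_rot: [0.474, 1.567, 0.451]
force: [1.0, -0.8, 6.6]
width: 22.1
```

Request:
servo_tool(rows=[{"dx": -0.01,"dy": 0,"dz": 0,"wx": 0,"wy": 0,"wz": 0,"fingers": 1},{"dx": -0.03,"dy": 0,"dz": 0,"wx": 0,"wy": 0,"wz": 0,"fingers": 1},{"dx": -0.04,"dy": 0,"dz": 0,"wx": 0,"wy": 0,"wz": 0,"fingers": 1},{"dx": -0.04,"dy": 0,"dz": 0,"wx": 0,"wy": 0,"wz": 0,"fingers": 1},{"dx": -0.01,"dy": 0,"dz": 0,"wx": 0,"wy": 0,"wz": 0,"fingers": 1}])

```text
clock: 5.48
eef_pos: [416.4, 262.6, 103.4]
tool_rot: [0.712, 1.57, 0.689]
force: [1.2, 0.9, -9.6]
width: 21.8
```

```bash
cat >> h.py <<'E'
FUL=np.array([511.,-59.]); FACE_S=38.9; YAW=-0.085
def bar_mid_pose(pp,t,c,off=4,retract=0,yaw=YAW):
    """TCP target+R; pp nose depth past face along bar, t tilt, c clearance over ridge; off: TCP behind bar_mid"""
    d=np.array([-np.sin(yaw)*-1*-1 if False else np.sin(yaw),-np.cos(yaw)]) # horizontal nose direction
    out=-d
    hu0=22+(8+c)/np.cos(t)-FACE_S*np.tan(t)   # underside height at face
    # point on underside at face, nose is pp ahead
    def P(a,n): # a along bar from face point (neg = behind), n normal up
        s=-(a*np.cos(t))- n*np.sin(t); h=hu0-a*np.sin(t)+n*np.cos(t)
        xy=FUL+out*(s-FACE_S); return np.array([xy[0],xy[1],h])
    return P(pp-240-off-retract,6),toolR(yaw,t)
E
python3 - <<'E'
from h import *
s=st(); save('scene','s2',(280,120,600,400),2.1)
for r in (140,0):
    p,R=bar_mid_pose(20,np.radians(26),2.5,retract=r); print(p)
p,R=bar_mid_pose(20,np.radians(26),2.5,retract=140); plan(p,R,8)
E
```

```text
t 5.47 pos [416.4  262.56 103.38] rot [0.71 1.57 0.69] F [ 1.21  0.88 -9.55] w 21.8 q [-0.82  0.63  0.3   2.07 -0.38  0.49 -0.26]
[535.25 225.6  179.67]
[524.57 100.22 118.3 ]
{'dx': -0.0127, 'dy': -0.0057, 'dz': 0.02, 'wx': 0.073, 'wy': -0.016, 'wz': 0.541}
{'dx': -0.013, 'dy': -0.0048, 'dz': 0.02, 'wx': 0.073, 'wy': -0.016, 'wz': 0.541}
{'dx': -0.0132, 'dy': -0.0039, 'dz': 0.0201, 'wx': 0.073, 'wy': -0.016, 'wz': 0.541}
{'dx': -0.0134, 'dy': -0.003, 'dz': 0.0201, 'wx': 0.073, 'wy': -0.016, 'wz': 0.541}
{'dx': -0.0135, 'dy': -0.0021, 'dz': 0.0202, 'wx': 0.073, 'wy': -0.016, 'wz': 0.541}
{'dx': -0.0135, 'dy': -0.0012, 'dz': 0.0202, 'wx': 0.073, 'wy': -0.016, 'wz': 0.541}
{'dx': -0.0135, 'dy': -0.0003, 'dz': 0.0202, 'wx': 0.073, 'wy': -0.016, 'wz': 0.541}
{'dx': -0.0135, 'dy': 0.0007, 'dz': 0.0203, 'wx': 0.073, 'wy': -0.016, 'wz': 0.541}
```

View pics/s2.png

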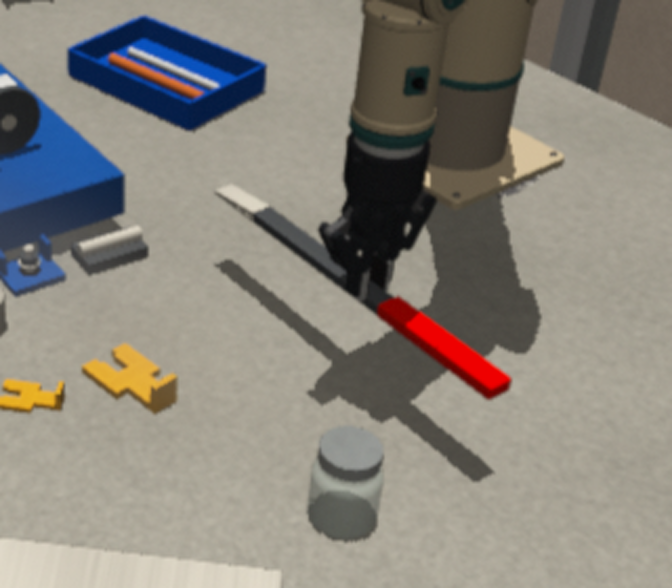

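Request:
servo_tool(rows=[{"dx": -0.0127,"dy": -0.0057,"dz": 0.02,"wx": 0.07,"wy": -0.016,"wz": 0.54,"fingers": 1},{"dx": -0.013,"dy": -0.0048,"dz": 0.02,"wx": 0.07,"wy": -0.016,"wz": 0.54,"fingers": 1},{"dx": -0.0132,"dy": -0.004,"dz": 0.02,"wx": 0.07,"wy": -0.016,"wz": 0.54,"fingers": 1},{"dx": -0.0134,"dy": -0.003,"dz": 0.02,"wx": 0.07,"wy": -0.016,"wz": 0.54,"fingers": 1}])

```text
clock: 6.02
eef_pos: [474.7, 242.8, 138.9]
tool_rot: [1.572, 1.345, 1.519]
force: [-0.5, -0.2, -9.6]
width: 21.7
```

Request:
servo_tool(rows=[{"dx": -0.0135,"dy": -0.002,"dz": 0.02,"wx": 0.07,"wy": -0.016,"wz": 0.54,"fingers": 1},{"dx": -0.0135,"dy": -0.001,"dz": 0.02,"wx": 0.07,"wy": -0.016,"wz": 0.54,"fingers": 1},{"dx": -0.0135,"dy": 0,"dz": 0.02,"wx": 0.07,"wy": -0.016,"wz": 0.54,"fingers": 1},{"dx": -0.0135,"dy": 0.001,"dz": 0.02,"wx": 0.07,"wy": -0.016,"wz": 0.54,"fingers": 1},{"dx": 0,"dy": 0,"dz": 0,"wx": 0,"wy": 0,"wz": 0,"fingers": 1}])

```text
clock: 6.65
eef_pos: [535.9, 222.6, 176.9]
tool_rot: [1.573, 1.121, 1.484]
force: [0.1, -0.3, -9.6]
width: 21.6
```

```bash
python3 - <<'E'
from h import *
s=st(); save('scene','s3',(220,80,540,360),2.1); save('wrist','w3'); save('top','t3',(150,180,400,340),3)
p,R=bar_mid_pose(20,np.radians(26),2.5,retract=140); print(p);plan(p,R,1)
E
```

```text
t 6.65 pos [535.88 222.55 176.89] rot [1.57 1.12 1.48] F [ 0.1  -0.27 -9.64] w 21.6 q [-0.11  0.58 -0.12  1.94 -0.69  0.6   0.28]
[535.25 225.6  179.67]
{'dx': -0.0032, 'dy': 0.0004, 'dz': 0.0038, 'wx': 0.022, 'wy': -0.052, 'wz': 0.026}
```

View pics/s3.png

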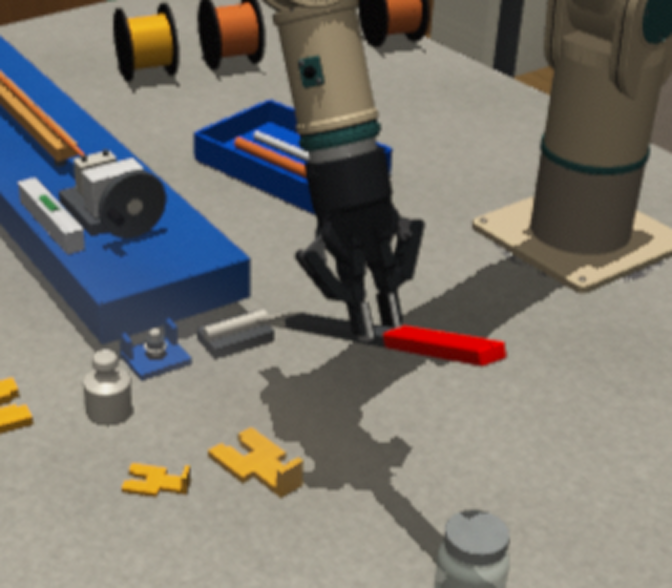

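View pics/w3.png

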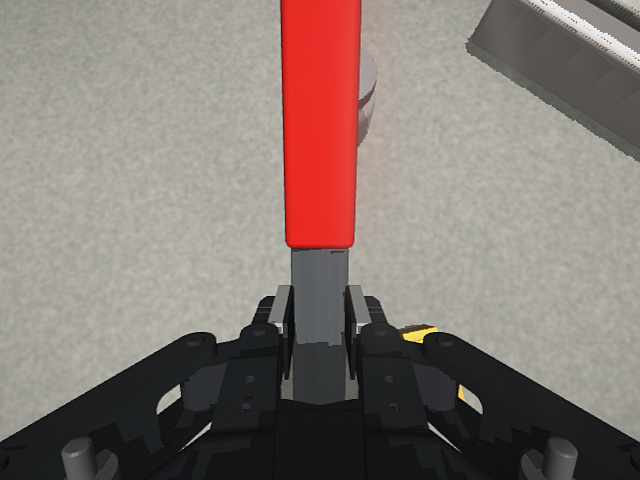

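View pics/t3.png

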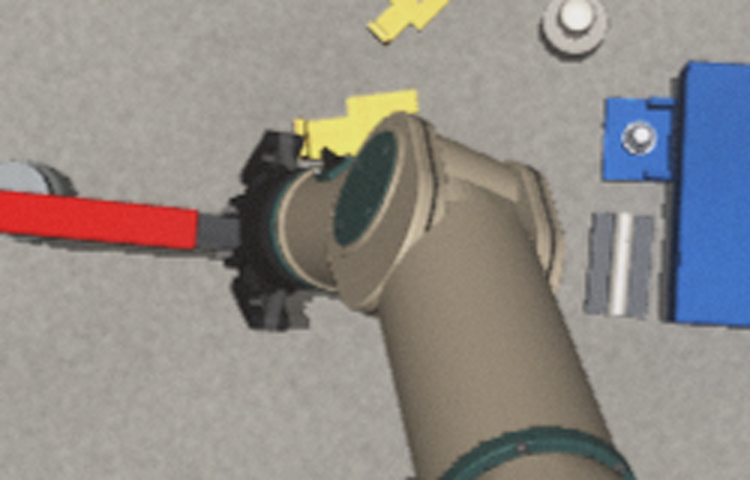

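```bash
python3 - <<'E'
from h import *
s=ctrl.read_state(); R=Rn.from_euler('xyz',s['tool_rot']).as_matrix(); p=np.array(s['eef_pos'])
bz=-R[:,0]; by=R[:,2]; bx=np.cross(by,bz); print(bx,np.degrees(np.arcsin(-bx[2])))
mid=p+4*bx
def B(a,w,n): return mid+a*bx+w*by+(n-6)*bz
for nm,X in dict(tipTopL=B(240,12,4),tipR=B(240,-12,4),tailL=B(-180,14,14),tailR=B(-180,-14,14),tailbot=B(-180,-14,-2+0),hfL=B(-30,14,14),hfR=B(-30,-14,14)).items():
    q=proj('scene',X); w=proj('wrist',X); t=proj('top',X); print(nm,X,'scene',q,'crop',(q-[220,80])*2.1,'wrist',w,'topcrop',(t-[150,180])*3)
im=ctrl.get_image('scene'); c=im[200:280,340:500][:,:,::-1]; cv2.imwrite('pics/s4.png',cv2.resize(c,None,fx=5,fy=5,interpolation=cv2.INTER_CUBIC))
E
```

```text
[-0.07 -0.9  -0.44] 25.846636567961934
tipTopL [526.39   7.66  69.21] scene [343.67 232.92] crop [259.71 321.13] wrist [341.08 654.55] topcrop [536.05 241.81]
tipR [502.47   9.59  69.3 ] scene [352.46 230.08] crop [278.16 315.17] wrist [303.38 654.61] topcrop [533.96 273.24]
tailL [559.21 379.85 261.3 ] scene [452.18 247.49] crop [487.57 351.73] wrist [ 372.65 -243.8 ] topcrop [-25.4  184.26]
tailR [531.3  382.1  261.41] scene [465.07 242.82] crop [514.65 341.92] wrist [ 275.47 -243.68] topcrop [-29.65 227.02]
tailbot [531.8  389.06 247.01] scene [466.66 251.59] crop [517.98 360.35] wrist [ 281.26 -191.8 ] topcrop [-33.77 227.58]
hfL [548.09 245.31 195.91] scene [404.61 239.54] crop [387.67 335.03] wrist [357.91 253.79] topcrop [197.26 205.72]
hfR [520.18 247.56 196.02] scene [416.45 235.48] crop [412.53 326.51] wrist [288.38 253.89] topcrop [193.77 246.2 ]
```

View pics/s4.png

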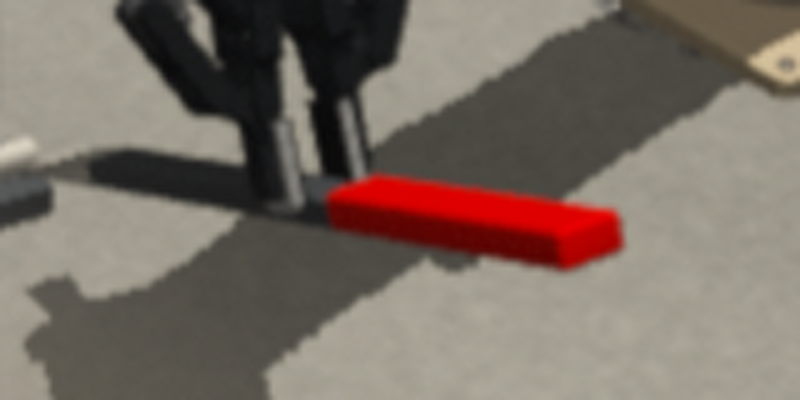

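```bash
python3 - <<'E'
from h import *
p,R=bar_mid_pose(20,np.radians(26),2.5,off=3,retract=140); plan(p,R,1)
p,R=bar_mid_pose(20,np.radians(26),2.5,off=3,retract=60); plan(p,R,4)
E
```

```text
{'dx': -0.003, 'dy': -0.0018, 'dz': 0.0037, 'wx': 0.03, 'wy': -0.049, 'wz': 0.021}
{'dx': -0.0007, 'dy': -0.0271, 'dz': 0.0008, 'wx': 0.008, 'wy': -0.012, 'wz': 0.005}
{'dx': -0.0007, 'dy': -0.0271, 'dz': 0.0009, 'wx': 0.008, 'wy': -0.012, 'wz': 0.005}
{'dx': -0.0007, 'dy': -0.0271, 'dz': 0.0009, 'wx': 0.008, 'wy': -0.012, 'wz': 0.005}
{'dx': -0.0007, 'dy': -0.0271, 'dz': 0.0009, 'wx': 0.008, 'wy': -0.012, 'wz': 0.005}
```

Request:
servo_tool(rows=[{"dx": -0.003,"dy": -0.002,"dz": 0.0035,"wx": 0.03,"wy": -0.05,"wz": 0.02,"fingers": 1},{"dx": 0,"dy": -0.035,"dz": 0,"wx": 0,"wy": 0,"wz": 0,"fingers": 1},{"dx": 0,"dy": -0.035,"dz": 0,"wx": 0,"wy": 0,"wz": 0,"fingers": 1},{"dx": 0,"dy": -0.03,"dz": 0,"wx": 0,"wy": 0,"wz": 0,"fingers": 1},{"dx": 0,"dy": -0.006,"dz": 0,"wx": 0,"wy": 0,"wz": 0,"fingers": 1}])

```text
clock: 7.48
eef_pos: [531.2, 150.5, 144.6]
tool_rot: [1.564, 1.118, 1.474]
force: [0.6, -0.7, -9.2]
width: 21.2
```

```bash
python3 - <<'E'
from h import *
s=st(); im=ctrl.get_image('scene')
def sv(im,n,c,k): cv2.imwrite(f'pics/{n}.png',cv2.resize(im[c[1]:c[3],c[0]:c[2],::-1],None,fx=k,fy=k,interpolation=cv2.INTER_CUBIC))
sv(im,'s5',(260,180,420,280),5)
p,R=bar_mid_pose(20,np.radians(26),2.5,off=3,retract=60); plan(p,R,1)
p,R=bar_mid_pose(20,np.radians(26),2.5,off=3,retract=0); plan(p,R,1)
E
```

```text
t 7.47 pos [531.2  150.49 144.56] rot [1.56 1.12 1.47] F [ 0.6  -0.71 -9.22] w 21.2 q [ 0.05  0.62 -0.15  2.   -0.71  0.57  0.46]
{'dx': 0.0018, 'dy': 0.0015, 'dz': -0.003, 'wx': -0.026, 'wy': 0.046, 'wz': 0.003}
{'dx': 0.0018, 'dy': -0.0785, 'dz': -0.0028, 'wx': -0.026, 'wy': 0.046, 'wz': 0.003}
```

View pics/s5.png

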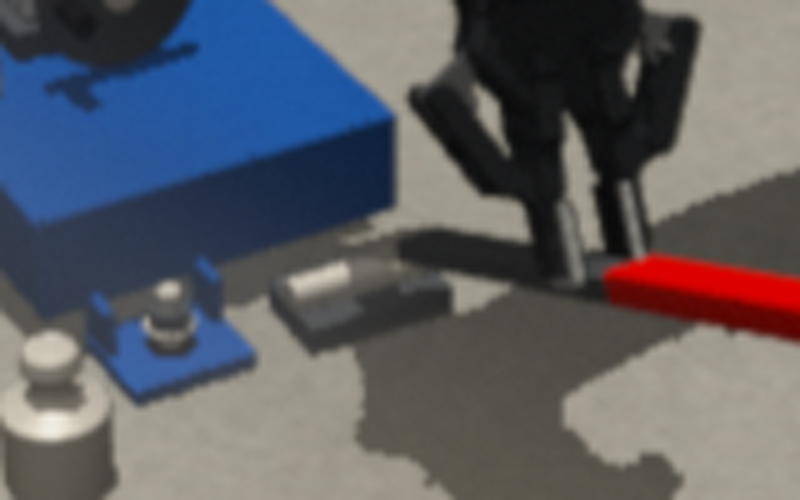

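```bash
cat >> h.py <<'E'
def bar_now(s,off=3):
    R=Rn.from_euler('xyz',s['tool_rot']).as_matrix(); p=np.array(s['eef_pos'])
    bz=-R[:,0]; by=R[:,2]; bx=np.cross(by,bz); mid=p+off*bx
    return lambda a,w,n: mid+a*bx+w*by+(n-6)*bz
E
python3 - <<'E'
from h import *
for i in range(4):
    ctrl.get_image('top'); s=ctrl.read_state(); print(s['clock'],s['eef_pos'],s['force'])
B=bar_now(s)
for X in [(240,12,4),(240,-12,4),(240,12,0),(240,-12,0)]:
    q=proj('scene',B(*X)); print(B(*X),q,(q-[260,180])*5)
p,R=bar_mid_pose(20,np.radians(26),2.5,off=3,retract=60); plan(p,R,1)
# fulcrum ridge check
for X in [(551.1,-62.6,30),(471.2,-55.2,30),(564.2-55*.9977,-101.5+55*.068,24)]:
    q=proj('scene',X); print(X,q,(q-[260,180])*5)
for X in [(664.0,-108.3,82),(464.4,-94.7,82),(464.4,-94.7,24)]:
    q=proj('scene',X); print(X,q,(q-[260,180])*5)
E
```

```text
7.575 [531.21 152.57 145.4 ] [ 0.08  0.27 -9.75]
7.625 [531.22 153.5  145.79] [ 0.44  0.92 -8.89]
7.675 [531.15 153.93 145.94] [-0.17 -0.28 -9.22]
7.725 [531.16 154.04 145.99] [-0.48  0.88 -9.25]
[524.94 -63.56  37.31] [327.63 229.96] [338.14 249.81]
[501.02 -61.5   37.21] [336.13 227.36] [380.67 236.81]
[525.1  -61.8   33.72] [327.97 231.52] [339.87 257.61]
[501.19 -59.75  33.62] [336.47 228.91] [382.37 244.56]
{'dx': 0.0015, 'dy': -0.0024, 'dz': -0.0027, 'wx': 0.01, 'wy': 0.039, 'wz': -0.018}
(551.1, -62.6, 30) [318.95 235.96] [294.77 279.79]
(471.2, -55.2, 30) [347.42 227.21] [437.12 236.06]
(509.32650000000007, -97.76, 24) [325.38 226.14] [326.9 230.7]
(664.0, -108.3, 82) [268.14 223.95] [ 40.71 219.75]
(464.4, -94.7, 82) [340.84 201.81] [404.22 109.03]
(464.4, -94.7, 24) [340.73 221.24] [403.65 206.2 ]
```

```bash
python3 - <<'E'
from h import *
im=ctrl.get_image('scene')
c=im[210:250,300:370][:,:,::-1]; c=cv2.resize(c,None,fx=11,fy=11,interpolation=cv2.INTER_CUBIC); cv2.imwrite('pics/s6.png',np.clip(c.astype(float)*1.6,0,255).astype(np.uint8))
E
```

```text
(no output)
```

View pics/s6.png

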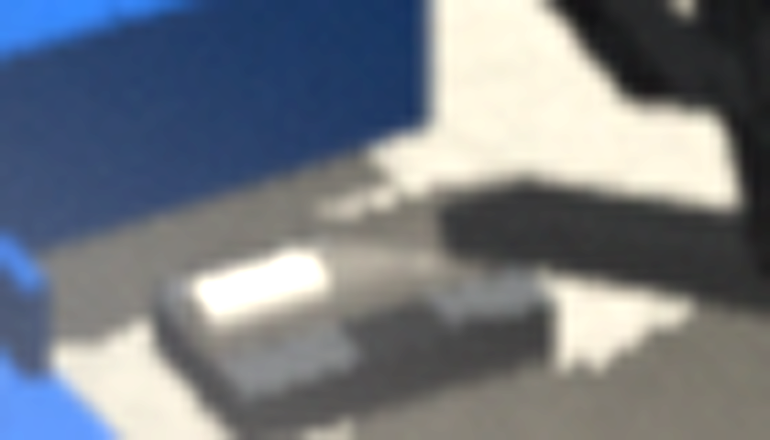

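Request:
servo_tool(rows=[{"dx": 0.001,"dy": -0.012,"dz": -0.001,"wx": 0,"wy": 0.02,"wz": 0,"fingers": 1},{"dx": 0,"dy": -0.014,"dz": -0.001,"wx": 0,"wy": 0.02,"wz": 0,"fingers": 1},{"dx": 0,"dy": -0.014,"dz": 0,"wx": 0,"wy": 0,"wz": 0,"fingers": 1},{"dx": 0,"dy": -0.014,"dz": 0,"wx": 0,"wy": 0,"wz": 0,"fingers": 1},{"dx": 0,"dy": 0,"dz": 0,"wx": 0,"wy": 0,"wz": 0,"fingers": 1}])

```text
clock: 8.4
eef_pos: [526.5, 114.9, 126.2]
tool_rot: [1.574, 1.117, 1.485]
force: [-0.2, 0.0, -9.0]
width: 21.7
```

```bash
python3 - <<'E'
from h import *
for i in range(3):
    im=ctrl.get_image('scene')
s=st()
c=im[200:250,300:380][:,:,::-1]; c=cv2.resize(c,None,fx=10,fy=10,interpolation=cv2.INTER_CUBIC); cv2.imwrite('pics/s7.png',np.clip(c.astype(float)*1.6,0,255).astype(np.uint8))
B=bar_now(s)
for X in [(240,12,4),(240,-12,4),(240,0,0),(170,0,0)]:
    q=proj('scene',B(*X)); print(B(*X),(q-[300,200])*10)
p,R=bar_mid_pose(20,np.radians(26),2.5,off=3,retract=0); plan(p,R,1)
E
```

```text
t 8.55 pos [526.47 117.18 127.06] rot [1.57 1.12 1.49] F [ 0.61 -0.65 -9.63] w 21.6 q [ 0.13  0.65 -0.17  2.01 -0.71  0.56  0.53]
[ 519.8  -100.41   18.39] [213.63 287.93]
[495.89 -98.36  18.4 ] [296.91 262.27]
[507.99 -97.63  14.8 ] [258.83 290.2 ]
[513.38 -35.    45.59] [380.29 310.87]
{'dx': 0.0005, 'dy': -0.0269, 'dz': -0.0006, 'wx': -0.007, 'wy': -0.002, 'wz': -0.015}
```

View pics/s7.png

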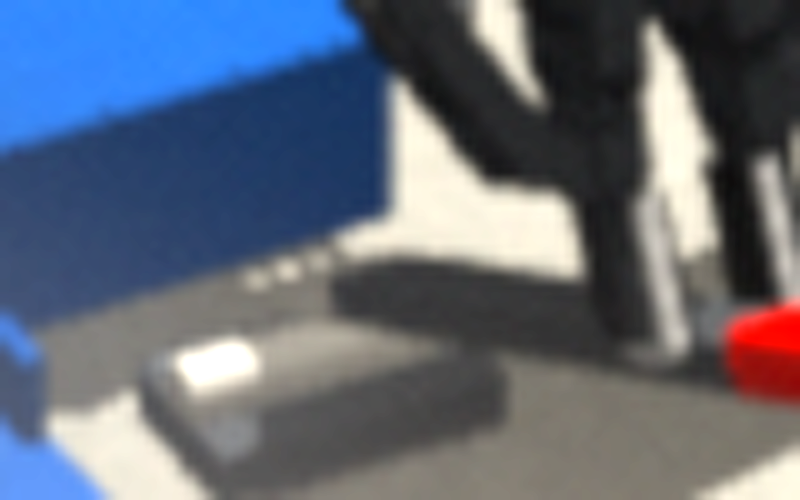

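Request:
servo_tool(rows=[{"dx": 0.0004,"dy": -0.009,"dz": 0,"wx": 0,"wy": 0,"wz": 0,"fingers": 1},{"dx": 0,"dy": -0.009,"dz": 0,"wx": 0,"wy": 0,"wz": 0,"fingers": 1},{"dx": 0,"dy": -0.009,"dz": 0,"wx": 0,"wy": 0,"wz": 0,"fingers": 1},{"dx": 0,"dy": 0,"dz": 0,"wx": 0,"wy": 0,"wz": 0,"fingers": 1},{"dx": 0,"dy": 0,"dz": 0,"wx": 0,"wy": 0,"wz": 0,"fingers": 1}])

```text
clock: 9.18
eef_pos: [524.9, 98.9, 117.8]
tool_rot: [1.572, 1.116, 1.486]
force: [-0.3, -0.3, -9.1]
width: 21.7
```

```bash
python3 - <<'E'
from h import *
s=st()
B=bar_now(s)
for X in [(240,0,4),(240,0,0),(220,0,6.3),(180,0,0)]: print(B(*X))
E
```

```text
t 9.18 pos [524.86  98.86 117.77] rot [1.57 1.12 1.49] F [-0.25 -0.34 -9.06] w 21.7 q [ 0.17  0.67 -0.17  2.02 -0.71  0.55  0.57]
[ 506.13 -117.73    9.17]
[ 506.28 -115.98    5.58]
[ 507.59 -100.84   20.03]
[510.92 -62.28  31.95]
```

```bash
python3 - <<'E'
from h import *
s=ctrl.read_state()
class D(dict): pass
cur=s
for t,c in [(24,1),(22,.3),(20,.3),(18,0.),(16,0),(14,0),(12,0),(10,0),(8,0),(6,0),(5,0),(4,0),(3,0),(2,0),(1,0)]:
    p,R=bar_mid_pose(20,np.radians(t),c,off=3); print(t,p,'top@face',22+(8+6.29)/np.cos(np.radians(t))-38.9*np.tan(np.radians(t)),end=' ')
    plan(p,R,1,cur); cur=dict(eef_pos=p,tool_rot=Rn.from_matrix(R).as_euler('xyz'))
E
```

```text
24 [524.79 102.79 110.72] top@face 20.322956561349347 {'dx': 0.0107, 'dy': 0.0006, 'dz': -0.0005, 'wx': -0.011, 'wy': -0.002, 'wz': -0.345}
22 [525.06 106.02 104.34] top@face 21.69564128787507 {'dx': 0.0095, 'dy': 0.0005, 'dz': -0.0, 'wx': -0.0, 'wy': 0.0, 'wz': -0.333}
20 [525.31 108.99  98.58] top@face 23.048658255725513 {'dx': 0.0086, 'dy': 0.0008, 'dz': 0.0, 'wx': 0.0, 'wy': -0.0, 'wz': -0.333}
18 [525.55 111.71  92.39] top@face 24.386019000904785 {'dx': 0.009, 'dy': 0.0006, 'dz': 0.0, 'wx': -0.0, 'wy': 0.0, 'wz': -0.333}
16 [525.76 114.18  86.4 ] top@face 25.711483432444666 {'dx': 0.0086, 'dy': 0.0007, 'dz': -0.0, 'wx': 0.0, 'wy': 0.0, 'wz': -0.333}
14 [525.94 116.39  80.32] top@face 27.028609452810315 {'dx': 0.0086, 'dy': 0.0006, 'dz': 0.0, 'wx': 0.0, 'wy': 0.0, 'wz': -0.333}
12 [526.11 118.34  74.14] top@face 28.34079685165741 {'dx': 0.0086, 'dy': 0.0005, 'dz': 0.0, 'wx': -0.0, 'wy': -0.0, 'wz': -0.333}
10 [526.25 120.02  67.9 ] top@face 29.651326734288006 {'dx': 0.0086, 'dy': 0.0005, 'dz': -0.0, 'wx': -0.0, 'wy': -0.0, 'wz': -0.333}
8 [526.37 121.44  61.59] top@face 30.963397
[... 166 characters left out ...]
3, 'dz': 0.0, 'wx': 0.0, 'wy': -0.0, 'wz': -0.333}
5 [526.51 123.07  52.04] top@face 32.941276467335996 {'dx': 0.0043, 'dy': 0.0002, 'dz': 0.0, 'wx': -0.0, 'wy': -0.0, 'wz': -0.167}
4 [526.55 123.48  48.84] top@face 33.604741738977395 {'dx': 0.0043, 'dy': 0.0002, 'dz': -0.0, 'wx': 0.0, 'wy': -0.0, 'wz': -0.167}
3 [526.58 123.82  45.64] top@face 34.27094821019999 {'dx': 0.0043, 'dy': 0.0002, 'dz': 0.0, 'wx': -0.0, 'wy': -0.0, 'wz': -0.167}
2 [526.6  124.09  42.43] top@face 34.940292454801174 {'dx': 0.0043, 'dy': 0.0001, 'dz': 0.0, 'wx': 0.0, 'wy': 0.0, 'wz': -0.167}
1 [526.62 124.3   39.21] top@face 35.613174742039774 {'dx': 0.0043, 'dy': 0.0001, 'dz': 0.0, 'wx': 0.0, 'wy': 0.0, 'wz': -0.167}
```

Request:
servo_tool(rows=[{"dx": 0.0105,"dy": 0.0006,"dz": 0,"wx": 0,"wy": 0,"wz": -0.34,"fingers": 1},{"dx": 0.0095,"dy": 0.0005,"dz": 0,"wx": 0,"wy": 0,"wz": -0.333,"fingers": 1},{"dx": 0.0086,"dy": 0.0008,"dz": 0,"wx": 0,"wy": 0,"wz": -0.333,"fingers": 1},{"dx": 0,"dy": 0,"dz": 0,"wx": 0,"wy": 0,"wz": 0,"fingers": 1}])

```text
clock: 9.68
eef_pos: [525.1, 110.9, 98.9]
tool_rot: [1.575, 1.22, 1.492]
force: [0.2, 0.1, -8.7]
width: 21.6
```

Request:
servo_tool(rows=[{"dx": 0.009,"dy": 0.0006,"dz": 0,"wx": 0,"wy": 0,"wz": -0.333,"fingers": 1},{"dx": 0,"dy": 0,"dz": 0,"wx": 0,"wy": 0,"wz": 0,"fingers": 1}])

```text
clock: 9.93
eef_pos: [525.9, 111.7, 92.7]
tool_rot: [1.573, 1.256, 1.487]
force: [-0.4, -0.6, -8.0]
width: 21.6
```

Request:
servo_tool(rows=[{"dx": 0.0086,"dy": 0.0007,"dz": 0,"wx": 0,"wy": 0,"wz": -0.333,"fingers": 1},{"dx": 0,"dy": 0,"dz": 0,"wx": 0,"wy": 0,"wz": 0,"fingers": 1}])

```text
clock: 10.18
eef_pos: [526.8, 112.8, 87.5]
tool_rot: [1.568, 1.291, 1.481]
force: [-1.8, -4.9, 2.0]
width: 21.7
```

Request:
servo_tool(rows=[{"dx": 0.0086,"dy": 0.0007,"dz": 0,"wx": 0,"wy": 0,"wz": -0.333,"fingers": 1},{"dx": 0,"dy": 0,"dz": 0,"wx": 0,"wy": 0,"wz": 0,"fingers": 1}])

```text
clock: 10.42
eef_pos: [527.2, 114.4, 82.1]
tool_rot: [1.565, 1.326, 1.477]
force: [-3.5, -6.9, 7.8]
width: 21.5
```

```bash
python3 - <<'E'
from h import *
im=ctrl.get_image('scene'); s=st()
c=im[190:270,260:380][:,:,::-1]; c=cv2.resize(c,None,fx=6.6,fy=6.6,interpolation=cv2.INTER_CUBIC); cv2.imwrite('pics/s8.png',np.clip(c.astype(float)*1.6,0,255).astype(np.uint8))
E
```

```text
t 10.47 pos [527.21 114.45  82.24] rot [1.57 1.33 1.48] F [-3.85 -6.98  7.28] w 21.4 q [-0.13  0.69  0.02  2.01 -0.6   0.46  0.35]
```

View pics/s8.png

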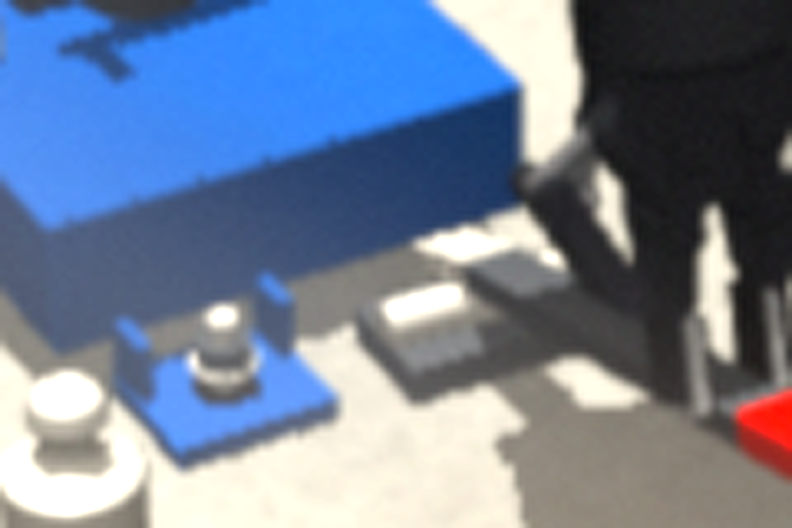

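Request:
servo_tool(rows=[{"dx": 0.0086,"dy": 0.0002,"dz": 0,"wx": 0,"wy": 0,"wz": -0.333,"fingers": 1},{"dx": 0,"dy": 0,"dz": 0,"wx": 0,"wy": 0,"wz": 0,"fingers": 1}])

```text
clock: 10.72
eef_pos: [527.4, 116.2, 76.1]
tool_rot: [1.564, 1.361, 1.476]
force: [-2.3, -7.0, 8.1]
width: 21.2
```

Request:
servo_tool(rows=[{"dx": 0.0086,"dy": 0.0002,"dz": 0,"wx": 0,"wy": 0,"wz": -0.333,"fingers": 1},{"dx": 0,"dy": 0,"dz": 0,"wx": 0,"wy": 0,"wz": 0,"fingers": 1}])

```text
clock: 10.98
eef_pos: [527.5, 117.7, 69.8]
tool_rot: [1.564, 1.396, 1.476]
force: [-3.4, -5.9, 9.3]
width: 21.2
```

```bash
cat >> h.py <<'E'
def snap(name,box=(260,190,380,270),k=6.6,g=1.6,n='scene'):
    im=ctrl.get_image(n); c=im[box[1]:box[3],box[0]:box[2]][:,:,::-1]; c=cv2.resize(c,None,fx=k,fy=k,interpolation=cv2.INTER_CUBIC); cv2.imwrite(f'pics/{name}.png',np.clip(c.astype(float)*g,0,255).astype(np.uint8)); return im
E
python3 - <<'E'
from h import *
snap('s9'); s=st()
B=bar_now(s)
for X in [(240,0,4),(220,0,6.3),(180,0,0)]: print(B(*X))
E
```

```text
t 11.03 pos [527.47 117.74  69.9 ] rot [1.56 1.4  1.48] F [-3.03 -7.02  9.14] w 21.6 q [-0.23  0.71  0.1   2.   -0.56  0.45  0.27]
[ 506.41 -120.24   25.46]
[ 508.11 -101.03   31.22]
[511.68 -60.7   32.01]
```

View pics/s9.png

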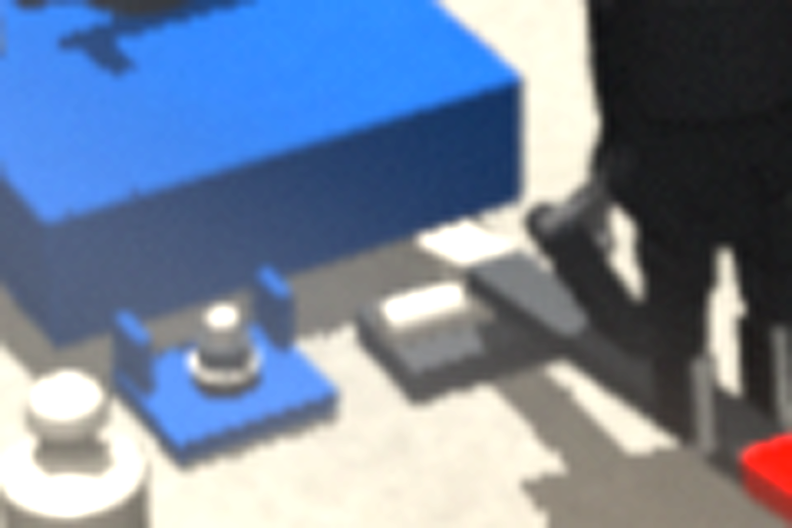

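```bash
cat >> h.py <<'E'
def rise(ref='pics/scene0.png',name='now'):
    a=cv2.imread(ref); b=ctrl.get_image('scene')[:,:,::-1].copy()
    if name: cv2.imwrite(f'pics/{name}.png',b)
    for nm,(x0,y0,x1,y1) in dict(flangeEdge=(282,246,314,262),flangeR=(300,238,318,254),bedL=(262,215,285,240),bedM=(285,205,320,235)).items():
        g=lambda i: cv2.cvtColor(i,cv2.COLOR_BGR2HSV)[:,:,1].astype(np.float32)
        A=cv2.resize(g(a)[y0:y1,x0:x1],None,fx=8,fy=8,interpolation=cv2.INTER_CUBIC)
        Bi=cv2.resize(g(b)[y0-10:y1+4,x0-4:x1+4],None,fx=8,fy=8,interpolation=cv2.INTER_CUBIC)
        r=cv2.matchTemplate(Bi,A,cv2.TM_CCOEFF_NORMED); _,v,_,l=cv2.minMaxLoc(r); print(nm,'dx',l[0]/8-4,'dy',l[1]/8-10,round(v,3))
    return b
E
python3 - <<'E'
from h import *
rise()
# expected px per mm for point rise
for X in [(612,-49,10),(564,-101,60)]: print(proj('scene',X),proj('scene',np.array(X)+[0,0,5])-proj('scene',X))
E
```

```text
flangeEdge dx 0.0 dy -1.0 0.992
flangeR dx 0.0 dy -1.125 0.996
bedL dx -0.125 dy -1.25 0.997
bedM dx 0.0 dy -1.125 0.993
[300.89 253.46] [-0.07 -1.68]
[305.9  220.23] [-0.06 -1.71]
```

Request:
servo_tool(rows=[{"dx": 0.0086,"dy": 0.0002,"dz": 0,"wx": 0,"wy": 0,"wz": -0.333,"fingers": 1},{"dx": 0.0086,"dy": 0.0002,"dz": 0,"wx": 0,"wy": 0,"wz": -0.333,"fingers": 1},{"dx": 0,"dy": 0,"dz": 0,"wx": 0,"wy": 0,"wz": 0,"fingers": 1}])

```text
clock: 11.45
eef_pos: [527.6, 120.1, 57.0]
tool_rot: [1.563, 1.465, 1.475]
force: [-2.8, -6.2, 9.7]
width: 21.4
```

```bash
python3 - <<'E'
from h import *
rise(); st()
E
```

```text
flangeEdge dx -0.125 dy -2.0 0.986
flangeR dx 0.0 dy -2.25 0.993
bedL dx -0.25 dy -2.25 0.996
bedM dx -0.125 dy -2.125 0.993
t 11.5 pos [527.61 120.14  57.14] rot [1.56 1.46 1.47] F [-2.88 -6.56 10.13] w 21.7 q [-0.33  0.74  0.17  1.99 -0.53  0.44  0.2 ]
```

Request:
servo_tool(rows=[{"dx": 0.0086,"dy": 0.0002,"dz": 0,"wx": 0,"wy": 0,"wz": -0.333,"fingers": 1},{"dx": 0.0064,"dy": 0.0002,"dz": 0,"wx": 0,"wy": 0,"wz": -0.25,"fingers": 1},{"dx": 0,"dy": 0,"dz": 0,"wx": 0,"wy": 0,"wz": 0,"fingers": 1}])

```text
clock: 11.88
eef_pos: [527.8, 121.5, 46.0]
tool_rot: [1.551, 1.526, 1.463]
force: [-2.3, -6.5, 9.9]
width: 21.5
```

```bash
python3 - <<'E'
from h import *
rise(); st()
E
```

```text
flangeEdge dx -0.125 dy -2.75 0.982
flangeR dx 0.0 dy -3.125 0.992
bedL dx -0.375 dy -3.25 0.996
bedM dx -0.125 dy -3.0 0.992
t 11.93 pos [527.89 121.43  46.15] rot [1.55 1.53 1.46] F [-2.55 -6.32  9.8 ] w 21.9 q [-0.41  0.77  0.24  1.98 -0.5   0.44  0.14]
```

Request:
servo_tool(rows=[{"dx": 0.0043,"dy": 0.0001,"dz": 0,"wx": 0,"wy": 0,"wz": -0.167,"fingers": 1},{"dx": 0.0043,"dy": 0.0001,"dz": 0,"wx": 0,"wy": 0,"wz": -0.167,"fingers": 1},{"dx": 0,"dy": 0,"dz": 0,"wx": 0,"wy": 0,"wz": 0,"fingers": 1}])

```text
clock: 12.3
eef_pos: [528.0, 121.8, 39.9]
tool_rot: [1.47, 1.56, 1.381]
force: [-2.8, -5.8, 12.2]
width: 21.7
```

```bash
python3 - <<'E'
from h import *
rise(); st()
E
```

```text
flangeEdge dx -0.125 dy -3.125 0.978
flangeR dx 0.0 dy -3.625 0.989
bedL dx -0.375 dy -3.625 0.996
bedM dx -0.5 dy -3.375 0.991
t 12.35 pos [528.03 121.83  39.93] rot [1.47 1.56 1.38] F [-3.41 -4.9  12.6 ] w 21.6 q [-0.45  0.79  0.28  1.97 -0.49  0.45  0.11]
```

Request:
servo_tool(rows=[{"dx": 0.002,"dy": 0,"dz": 0,"wx": 0,"wy": 0,"wz": -0.083,"fingers": 1},{"dx": 0,"dy": 0,"dz": 0,"wx": 0,"wy": 0,"wz": 0,"fingers": 1}])

```text
clock: 12.6
eef_pos: [528.1, 121.8, 38.6]
tool_rot: [1.074, 1.568, 0.985]
force: [-2.9, -5.5, 13.1]
width: 21.0
```

```bash
python3 - <<'E'
from h import *
rise(); st()
E
```

```text
flangeEdge dx -0.125 dy -3.25 0.977
flangeR dx 0.0 dy -3.625 0.99
bedL dx -0.5 dy -3.875 0.996
bedM dx -0.5 dy -3.5 0.991
t 12.65 pos [528.07 121.86  38.61] rot [1.12 1.57 1.03] F [-2.52 -5.66 13.15] w 21.6 q [-0.46  0.79  0.29  1.97 -0.49  0.45  0.1 ]
```

Request:
servo_tool(rows=[{"dx": 0.002,"dy": 0,"dz": 0,"wx": 0,"wy": 0,"wz": -0.083,"fingers": 1},{"dx": 0,"dy": 0,"dz": 0,"wx": 0,"wy": 0,"wz": 0,"fingers": 1}])

```text
clock: 12.9
eef_pos: [528.1, 121.9, 37.2]
tool_rot: [-1.401, 1.564, -1.491]
force: [-2.0, -5.4, 13.4]
width: 21.6
```

```bash
python3 - <<'E'
from h import *
rise(); st(); snap('s10',(265,215,345,275),9.5)
E
```

```text
flangeEdge dx -0.25 dy -3.375 0.979
flangeR dx 0.0 dy -3.875 0.988
bedL dx -0.5 dy -3.875 0.994
bedM dx -0.5 dy -3.625 0.991
t 12.95 pos [528.07 121.89  37.17] rot [-1.41  1.56 -1.5 ] F [-3.21 -4.94 13.83] w 21.5 q [-0.47  0.8   0.3   1.97 -0.48  0.45  0.09]
```

View pics/s10.png

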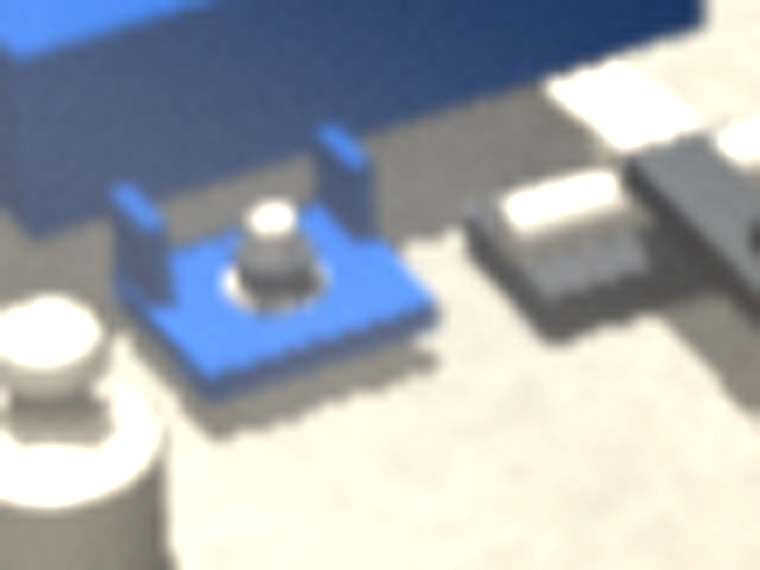

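Request:
servo_tool(rows=[{"dx": 0.0015,"dy": 0,"dz": 0,"wx": 0,"wy": 0,"wz": -0.06,"fingers": 1},{"dx": 0,"dy": 0,"dz": 0,"wx": 0,"wy": 0,"wz": 0,"fingers": 1}])

```text
clock: 13.25
eef_pos: [528.1, 121.9, 36.1]
tool_rot: [-1.489, 1.558, -1.578]
force: [-3.9, -5.4, 14.5]
width: 22.2
```

Request:
servo_tool(rows=[{"dx": 0.001,"dy": 0,"dz": 0,"wx": 0,"wy": 0,"wz": -0.04,"fingers": 1},{"dx": 0,"dy": 0,"dz": 0,"wx": 0,"wy": 0,"wz": 0,"fingers": 1}])

```text
clock: 13.5
eef_pos: [528.1, 121.9, 35.5]
tool_rot: [-1.507, 1.554, -1.596]
force: [-4.0, -4.5, 15.6]
width: 21.7
```

```bash
python3 - <<'E'
from h import *
rise(); st()
E
```

```text
flangeEdge dx -0.125 dy -3.625 0.984
flangeR dx 0.0 dy -4.0 0.991
bedL dx -0.5 dy -4.0 0.994
bedM dx -0.375 dy -3.75 0.99
t 13.55 pos [528.14 121.91  35.57] rot [-1.5   1.55 -1.59] F [-3.38 -5.24 16.54] w 21.5 q [-0.49  0.8   0.31  1.96 -0.48  0.45  0.08]
```

Request:
servo_tool(rows=[{"dx": 0.001,"dy": 0,"dz": 0,"wx": 0,"wy": 0,"wz": -0.04,"fingers": 1},{"dx": 0,"dy": 0,"dz": 0,"wx": 0,"wy": 0,"wz": 0,"fingers": 1}])

```text
clock: 13.8
eef_pos: [528.2, 121.9, 35.1]
tool_rot: [-1.507, 1.55, -1.596]
force: [-4.0, -5.9, 18.7]
width: 21.8
```

```bash
python3 - <<'E'
from h import *
rise(); st()
E
```

```text
flangeEdge dx -0.125 dy -3.625 0.984
flangeR dx 0.0 dy -4.0 0.991
bedL dx -0.5 dy -4.0 0.994
bedM dx -0.375 dy -3.75 0.991
t 13.85 pos [528.19 121.92  35.13] rot [-1.51  1.55 -1.6 ] F [-3.63 -4.72 18.  ] w 21.5 q [-0.49  0.8   0.31  1.96 -0.48  0.45  0.08]
```

Request:
servo_tool(rows=[{"dx": -0.001,"dy": -0.0007,"dz": -0.0007,"wx": 0,"wy": 0,"wz": 0,"fingers": 1},{"dx": -0.001,"dy": 0,"dz": 0,"wx": 0,"wy": 0,"wz": 0,"fingers": 1},{"dx": 0,"dy": 0,"dz": 0,"wx": 0,"wy": 0,"wz": 0,"fingers": 0},{"dx": 0,"dy": 0,"dz": 0,"wx": 0,"wy": 0,"wz": 0,"fingers": 0},{"dx": 0,"dy": 0,"dz": 0,"wx": 0,"wy": 0,"wz": 0,"fingers": 0}])

```text
clock: 14.48
eef_pos: [526.5, 123.5, 33.6]
tool_rot: [-1.604, 1.549, -1.69]
force: [0.1, -0.0, -0.1]
width: 75.0
```

```bash
python3 - <<'E'
from h import *
b=rise(); s=st(); snap('s11',(260,190,480,300),3.6,1.3)
# shim approach
Rz=lambda a: Rn.from_euler('z',a).as_matrix()
E
```

```text
flangeEdge dx -0.125 dy -3.625 0.984
flangeR dx 0.0 dy -4.0 0.991
bedL dx -0.5 dy -4.0 0.994
bedM dx -0.375 dy -3.75 0.99
t 14.53 pos [526.41 123.42  33.55] rot [-1.61  1.55 -1.69] F [-0.05 -0.32  0.33] w 81.7 q [-0.49  0.8   0.31  1.97 -0.48  0.45  0.08]
```

View pics/s11.png

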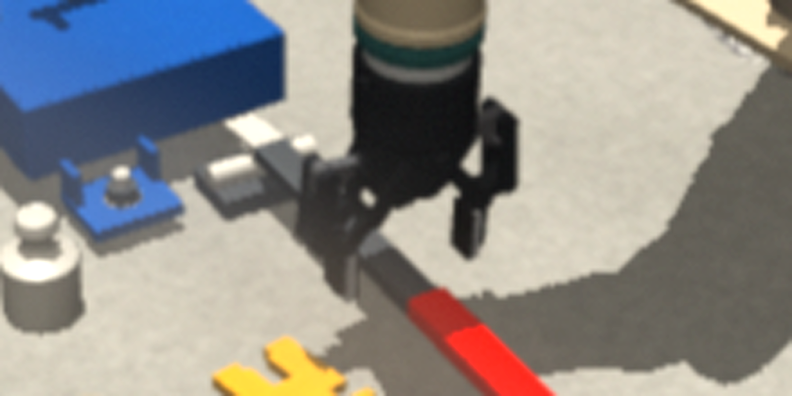

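```bash
cat >> h.py <<'E'
def downR(yaw): return toolR(yaw,0)
E
python3 - <<'E'
from h import *
s=ctrl.read_state(); p=np.array(s['eef_pos'])
plan(p+[0,0,140],downR(-0.09),3)
q=dict(eef_pos=p+[0,0,140],tool_rot=Rn.from_matrix(downR(-0.09)).as_euler('xyz'))
plan([612,185,150],downR(0.11),4,q)
for u in [(341.5,187)]: print('weight',onz('top',u,60),onz('top',u,76))
print(ctrl.silhouettes('weight','top')[0]['extent'])
E
```

```text
{'dx': -0.0622, 'dy': -0.0014, 'dz': -0.0001, 'wx': 0.014, 'wy': -0.003, 'wz': 0.071}
{'dx': -0.0622, 'dy': -0.0009, 'dz': -0.0, 'wx': 0.014, 'wy': -0.003, 'wz': 0.071}
{'dx': -0.0622, 'dy': -0.0005, 'dz': -0.0, 'wx': 0.014, 'wy': -0.003, 'wz': 0.071}
{'dx': 0.0078, 'dy': 0.0231, 'dz': 0.0266, 'wx': -0.477, 'wy': 0.0, 'wz': 0.0}
{'dx': 0.0078, 'dy': 0.0217, 'dz': 0.0277, 'wx': -0.477, 'wy': 0.0, 'wz': 0.0}
{'dx': 0.0078, 'dy': 0.0203, 'dz': 0.0288, 'wx': -0.477, 'wy': 0.0, 'wz': 0.0}
{'dx': 0.0078, 'dy': 0.0188, 'dz': 0.0297, 'wx': -0.477, 'wy': 0.0, 'wz': 0.0}
weight [698.23 -24.99  60.  ] [695.42 -24.07  76.  ]
[341.9, 188.4, 22.8, 25.4]<sys>:0: UserWarning: Gimbal lock detected. Setting third angle to zero since it is not possible to uniquely determine all angles.
```

Request:
servo_tool(rows=[{"dx": -0.03,"dy": 0,"dz": 0,"wx": 0,"wy": 0,"wz": 0,"fingers": 0},{"dx": -0.06,"dy": -0.001,"dz": 0,"wx": 0.02,"wy": 0,"wz": 0.1,"fingers": 0},{"dx": -0.06,"dy": -0.001,"dz": 0,"wx": 0.02,"wy": 0,"wz": 0.1,"fingers": 0},{"dx": -0.03,"dy": 0,"dz": 0,"wx": 0,"wy": 0,"wz": 0,"fingers": 0}])

```text
clock: 15.12
eef_pos: [527.4, 123.5, 170.8]
tool_rot: [-0.344, 1.568, -0.434]
force: [0.4, 0.5, -0.1]
width: 85.5
```

Request:
servo_tool(rows=[{"dx": 0.005,"dy": 0.023,"dz": 0.0266,"wx": -0.48,"wy": 0,"wz": 0,"fingers": 0.35},{"dx": 0.005,"dy": 0.022,"dz": 0.0275,"wx": -0.48,"wy": 0,"wz": 0,"fingers": 0.35},{"dx": 0.005,"dy": 0.02,"dz": 0.029,"wx": -0.48,"wy": 0,"wz": 0,"fingers": 0.35},{"dx": 0.005,"dy": 0.019,"dz": 0.03,"wx": -0.48,"wy": 0,"wz": 0,"fingers": 0.35},{"dx": 0,"dy": 0,"dz": 0,"wx": 0,"wy": 0,"wz": 0,"fingers": 0.35}])

```text
clock: 15.75
eef_pos: [612.9, 186.8, 152.5]
tool_rot: [-2.266, 1.569, -2.153]
force: [-0.8, -0.6, 0.3]
width: 55.1
```

```bash
python3 - <<'E'
from h import *
for i in range(3): ctrl.get_image('wrist')
save('wrist','w5'); s=st(); rise()
m=ctrl.mark_of('shim_tab','wrist'); print([(x['point'],x['conf']) for x in m])
for z in (20,34): print([onz('wrist',x['point'],z) for x in m])
E
```

```text
t 15.95 pos [611.44 184.39 153.4 ] rot [-2.3   1.57 -2.19] F [0.16 0.43 1.01] w 55.7 q [-0.56  0.73  0.39  1.63 -0.34  0.85  0.07]
flangeEdge dx -0.125 dy -3.625 0.984
flangeR dx 0.0 dy -4.0 0.99
bedL dx -0.5 dy -4.0 0.994
bedM dx -0.5 dy -3.75 0.986
[([326.3, 222.0], 0.93), ([416.0, 297.6], 0.7)]
[array([614.67, 194.16,  20.  ]), array([698.62, 136.79,  20.  ])]
[array([614.07, 197.11,  34.  ]), array([693.77, 142.65,  34.  ])]
```

View pics/w5.png

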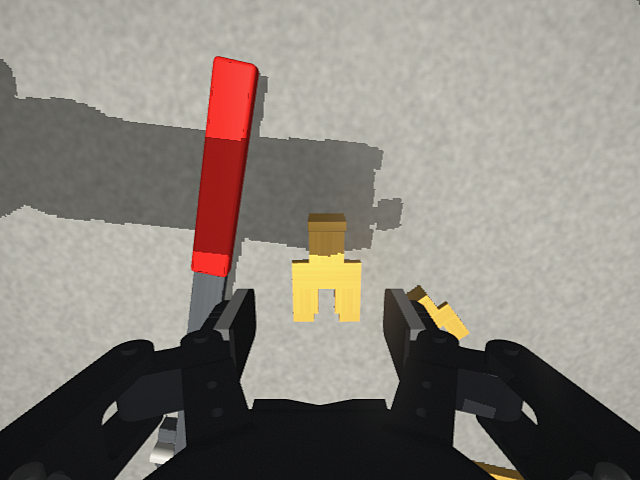

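```bash
python3 - <<'E'
from h import *
im=snap('w6',(280,195,380,330),5.5,1.3,'wrist')
E
```

View pics/w6.png

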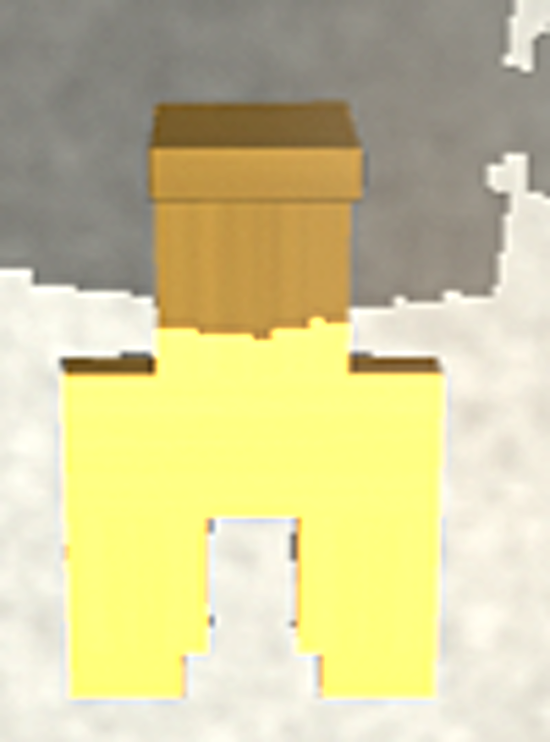

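```bash
python3 - <<'E'
from h import *
f=lambda u,v,z: onz('wrist',(280+u/5.5-.4,195+v/5.5-.4),z)
c=cam('wrist')[0]; print('cam',-c['R'].T@c['t'])
print('tab',f(255,173,34),f(152,173,34),f(360,173,34))
print('legs',f(70,697,9),f(436,697,9),f(62,372,9),f(443,372,9),'slot',f(212,517,9),f(298,517,9))
s=st()
t=f(255,173,34); plan([t[0],t[1],3],downR(0.11),5)
E
```

```text
cam [603.07 252.49 296.05]
tab [614.36 194.11  34.  ] [600.05 192.55  34.  ] [628.94 195.7   34.  ]
legs [595.1   97.01   9.  ] [655.28 103.61   9.  ] [588.86 153.34   9.  ] [648.51 159.88   9.  ] slot [615.   131.46   9.  ] [628.76 132.97   9.  ]
t 16.1 pos [611.93 184.85 153.71] rot [-2.09  1.57 -1.98] F [ 0.18 -0.02 -1.34] w 55.4 q [-0.56  0.73  0.39  1.63 -0.34  0.85  0.07]
{'dx': 0.0402, 'dy': 0.0025, 'dz': 0.001, 'wx': -0.0, 'wy': -0.002, 'wz': 0.004}
{'dx': 0.0402, 'dy': 0.0024, 'dz': 0.0009, 'wx': -0.0, 'wy': -0.002, 'wz': 0.004}
{'dx': 0.0402, 'dy': 0.0024, 'dz': 0.0009, 'wx': -0.0, 'wy': -0.002, 'wz': 0.004}
{'dx': 0.0402, 'dy': 0.0024, 'dz': 0.0009, 'wx': -0.0, 'wy': -0.002, 'wz': 0.004}
{'dx': 0.0402, 'dy': 0.0024, 'dz': 0.0009, 'wx': -0.0, 'wy': -0.002, 'wz': 0.004}
```

Request:
servo_tool(rows=[{"dx": 0.05,"dy": 0.003,"dz": 0.001,"wx": 0,"wy": 0,"wz": 0,"fingers": 0.35},{"dx": 0.05,"dy": 0.003,"dz": 0.001,"wx": 0,"wy": 0,"wz": 0,"fingers": 0.35},{"dx": 0.05,"dy": 0.003,"dz": 0.001,"wx": 0,"wy": 0,"wz": 0,"fingers": 0.35},{"dx": 0.03,"dy": 0.002,"dz": 0.001,"wx": 0,"wy": 0,"wz": 0,"fingers": 0.35},{"dx": 0.014,"dy": 0,"dz": 0,"wx": 0,"wy": 0,"wz": 0,"fingers": 0.35}])

```text
clock: 16.73
eef_pos: [614.0, 193.5, 6.9]
tool_rot: [-2.326, 1.568, -2.215]
force: [-0.3, -0.5, 0.5]
width: 55.8
```

Request:
servo_tool(rows=[{"dx": 0,"dy": 0,"dz": 0,"wx": 0,"wy": 0,"wz": 0,"fingers": 0.35},{"dx": 0,"dy": 0,"dz": 0,"wx": 0,"wy": 0,"wz": 0,"fingers": 0.35}])

```text
clock: 16.98
eef_pos: [615.4, 193.7, 9.2]
tool_rot: [-0.825, 1.569, -0.714]
force: [1.2, -0.3, 0.1]
width: 55.4
```

Request:
servo_tool(rows=[{"dx": 0.0013,"dy": 0,"dz": 0,"wx": 0,"wy": 0,"wz": 0,"fingers": 1},{"dx": 0,"dy": 0,"dz": 0,"wx": 0,"wy": 0,"wz": 0,"fingers": 1},{"dx": 0,"dy": 0,"dz": 0,"wx": 0,"wy": 0,"wz": 0,"fingers": 1},{"dx": 0,"dy": 0,"dz": 0,"wx": 0,"wy": 0,"wz": 0,"fingers": 1}])

```text
clock: 17.48
eef_pos: [615.1, 194.0, 8.0]
tool_rot: [-1.002, 1.569, -0.891]
force: [-1.0, 0.1, 7.1]
width: 28.7
```

```bash
python3 - <<'E'
from h import *
s=st(); save('wrist','w7'); save('scene','s12',(250,200,450,350),4)
R=Rn.from_euler('xyz',s['tool_rot']).as_matrix(); print(R)
E
```

```text
t 17.48 pos [615.07 193.96   8.04] rot [-1.    1.57 -0.89] F [-1.02  0.12  7.08] w 28.7 q [-0.52  0.93  0.29  1.68 -0.42  0.6   0.12]
[[ 0.   -0.11  0.99]
 [-0.    0.99  0.11]
 [-1.   -0.    0.  ]]
```

View pics/w7.png

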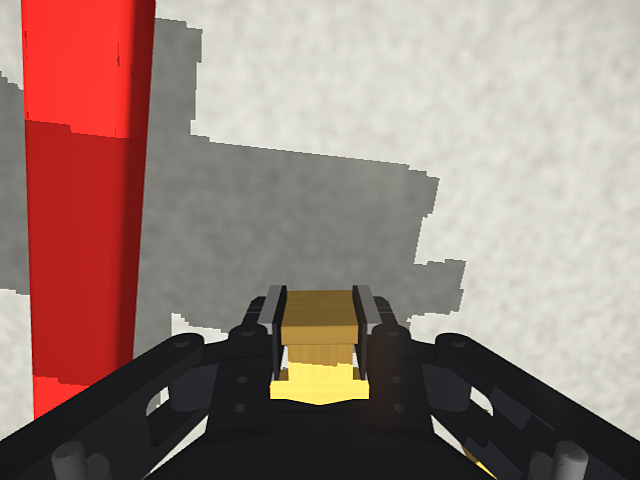

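View pics/s12.png

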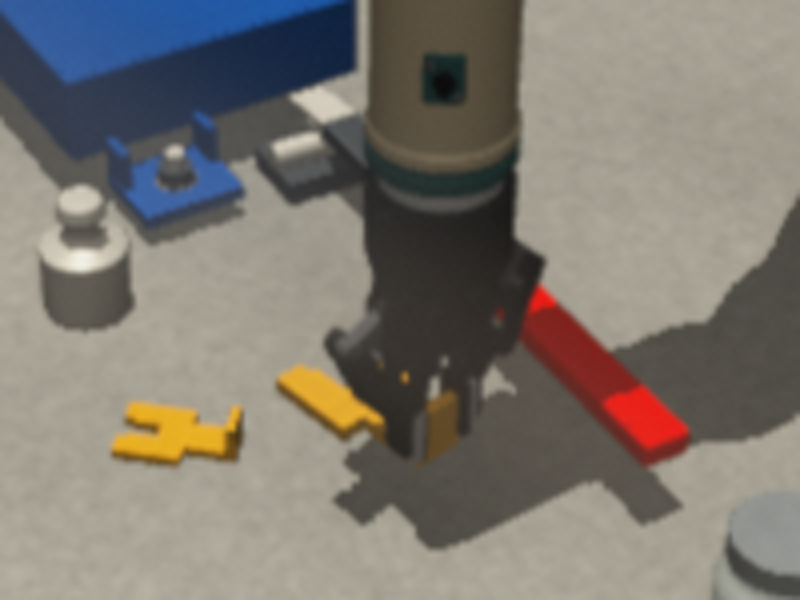

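Request:
servo_tool(rows=[{"dx": -0.004,"dy": 0,"dz": 0,"wx": 0,"wy": 0,"wz": 0,"fingers": 1},{"dx": -0.009,"dy": 0,"dz": 0,"wx": 0,"wy": 0,"wz": 0,"fingers": 1}])

```text
clock: 17.82
eef_pos: [613.6, 193.6, 16.3]
tool_rot: [-2.467, 1.568, -2.356]
force: [-0.0, -0.1, -2.5]
width: 28.6
```

```bash
python3 - <<'E'
from h import *
s=st(); p=[622.1,64.3,s['eef_pos'][2]]; plan(p,downR(-0.068),5)
E
```

```text
t 17.82 pos [613.57 193.56  16.3 ] rot [-2.47  1.57 -2.36] F [-0.   -0.15 -2.49] w 28.6 q [-0.52  0.92  0.3   1.68 -0.42  0.61  0.12]
{'dx': 0.0001, 'dy': -0.0345, 'dz': -0.0016, 'wx': 0.342, 'wy': -0.004, 'wz': 0.004}
{'dx': 0.0001, 'dy': -0.0345, 'dz': -0.0003, 'wx': 0.342, 'wy': -0.004, 'wz': 0.004}
{'dx': 0.0, 'dy': -0.0345, 'dz': 0.0009, 'wx': 0.342, 'wy': -0.004, 'wz': 0.004}
{'dx': 0.0, 'dy': -0.0345, 'dz': 0.0022, 'wx': 0.342, 'wy': -0.004, 'wz': 0.004}
{'dx': 0.0, 'dy': -0.0344, 'dz': 0.0034, 'wx': 0.342, 'wy': -0.004, 'wz': 0.004}
```

Request:
servo_tool(rows=[{"dx": 0,"dy": -0.0345,"dz": -0.0016,"wx": 0.34,"wy": 0,"wz": 0,"fingers": 1},{"dx": 0,"dy": -0.0345,"dz": -0.0003,"wx": 0.34,"wy": 0,"wz": 0,"fingers": 1},{"dx": 0,"dy": -0.0345,"dz": 0.001,"wx": 0.34,"wy": 0,"wz": 0,"fingers": 1},{"dx": 0,"dy": -0.0345,"dz": 0.0022,"wx": 0.34,"wy": 0,"wz": 0,"fingers": 1},{"dx": 0,"dy": -0.0345,"dz": 0.0034,"wx": 0.34,"wy": 0,"wz": 0,"fingers": 1}])

```text
clock: 18.45
eef_pos: [622.7, 61.5, 16.9]
tool_rot: [-1.859, 1.568, -1.93]
force: [-0.1, -0.5, -1.5]
width: 28.5
```

```bash
python3 - <<'E'
from h import *
for i in range(3): ctrl.get_image('scene')
s=st(); snap('s13',(240,200,380,305),5.7,1.5); snap('t13',(280,170,400,290),5,1.3,'top'); st()
plan([622.1,64.3,9],downR(-0.068),1); rise()
E
```

```text
t 18.6 pos [622.93  60.3   17.06] rot [-1.69  1.57 -1.76] F [-0.    0.41 -2.09] w 28.4 q [-0.33  0.9   0.31  1.73 -0.45  0.58  0.18]
t 18.7 pos [622.74  64.39  16.8 ] rot [-2.24  1.57 -2.3 ] F [ 0.43  0.27 -1.03] w 28.8 q [-0.33  0.9   0.31  1.73 -0.45  0.58  0.18]
{'dx': 0.0104, 'dy': -0.0002, 'dz': -0.0008, 'wx': 0.003, 'wy': -0.011, 'wz': 0.013}
flangeEdge dx -1.0 dy -4.375 0.532
flangeR dx -1.875 dy -9.5 0.603
bedL dx -0.5 dy -4.0 0.994
bedM dx -1.5 dy -3.75 0.537
```

View pics/s13.png

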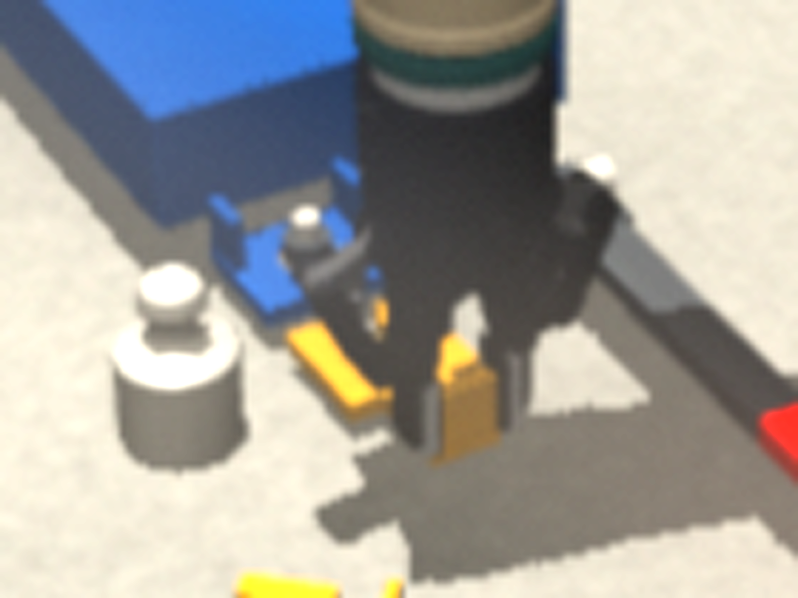

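View pics/t13.png

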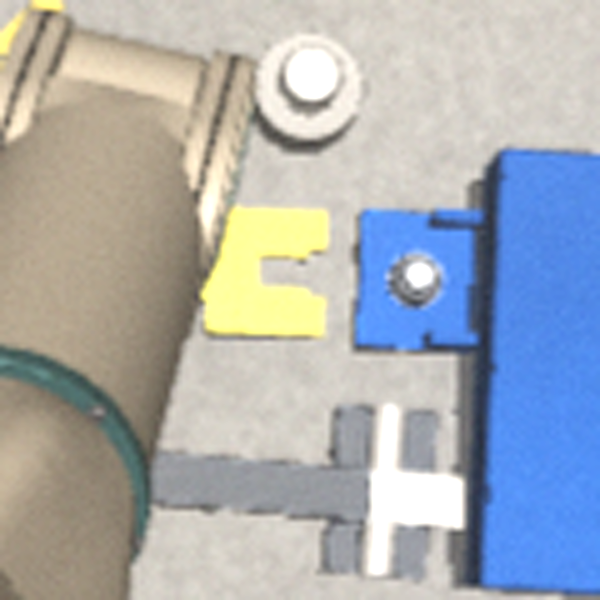

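```bash
python3 - <<'E'
from h import *
P=lambda u,v,z: onz('top',(280+u/5-.4,170+v/5-.4),z)
S=ctrl.read_state()['eef_pos'][2]-8+9
print('legs',P(328,209,S),P(327,335,S),'slot',P(262,258,S),P(262,286,S),'left',P(206,333,S))
print('nut',P(414,279,28),'studtop',P(418,274,42))
print('flange',P(361,211,21.8),P(355,347,21.8), P(362,211,21.8))
st()
E
```

```text
legs [646.32 -35.32  17.73] [585.65 -33.81  17.73] slot [623.    -3.3   17.73] [609.52  -3.1   17.73] left [587.24  23.98  17.73]
nut [610.99 -74.97  28.  ] studtop [611.84 -75.6   42.  ]
flange [644.64 -50.83  21.8 ] [579.41 -46.8   21.8 ] [644.64 -51.31  21.8 ]
t 18.75 pos [622.7   65.26  16.73] rot [-2.43  1.57 -2.49] F [-0.58  0.09 -1.93] w 28.6 q [-0.33  0.9   0.31  1.73 -0.45  0.58  0.18]
```

Request:
servo_tool(rows=[{"dx": 0.005,"dy": 0,"dz": 0,"wx": 0.2,"wy": 0,"wz": 0,"fingers": 1},{"dx": 0.005,"dy": 0,"dz": 0,"wx": 0.2,"wy": 0,"wz": 0,"fingers": 1},{"dx": 0,"dy": 0,"dz": 0,"wx": 0,"wy": 0,"wz": 0,"fingers": 1},{"dx": 0,"dy": 0,"dz": 0,"wx": 0,"wy": 0,"wz": 0,"fingers": 1},{"dx": 0,"dy": 0,"dz": 0,"wx": 0,"wy": 0,"wz": 0,"fingers": 1}])

```text
clock: 19.38
eef_pos: [623.1, 64.3, 9.5]
tool_rot: [-1.687, 1.569, -1.796]
force: [-0.2, 0.0, -1.2]
width: 28.8
```

```bash
python3 - <<'E'
from h import *
s=st(); snap('s14',(240,200,380,305),5.7,1.5); snap('t14',(300,190,400,260),8,1.3,'top'); s=st()
print(Rn.from_euler('xyz',s['tool_rot']).as_matrix())
E
```

```text
t 19.38 pos [623.12  64.35   9.48] rot [-1.69  1.57 -1.8 ] F [-0.2   0.01 -1.22] w 28.8 q [-0.33  0.91  0.31  1.73 -0.47  0.57  0.15]
t 19.48 pos [623.11  64.36   9.52] rot [-1.69  1.57 -1.8 ] F [-0.42 -1.19 -1.37] w 28.6 q [-0.33  0.91  0.31  1.73 -0.47  0.57  0.15]
[[-0.    0.11  0.99]
 [-0.    0.99 -0.11]
 [-1.   -0.   -0.  ]]
```

View pics/t14.png

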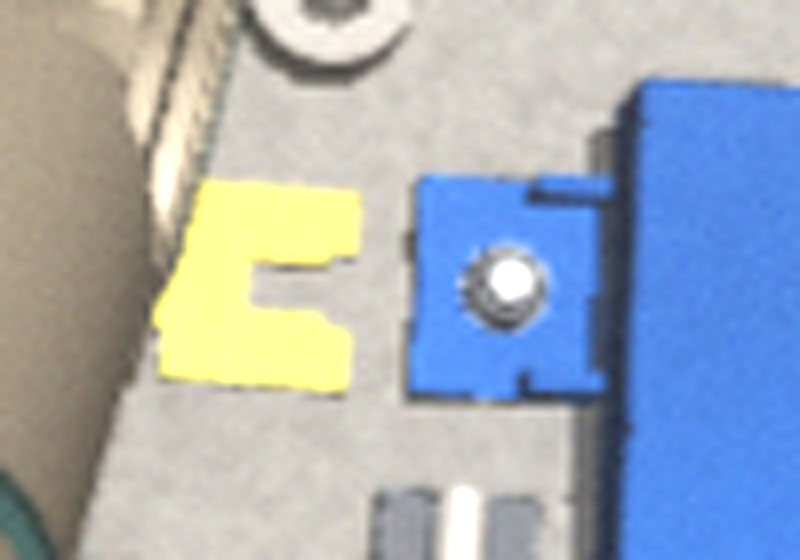

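View pics/s14.png

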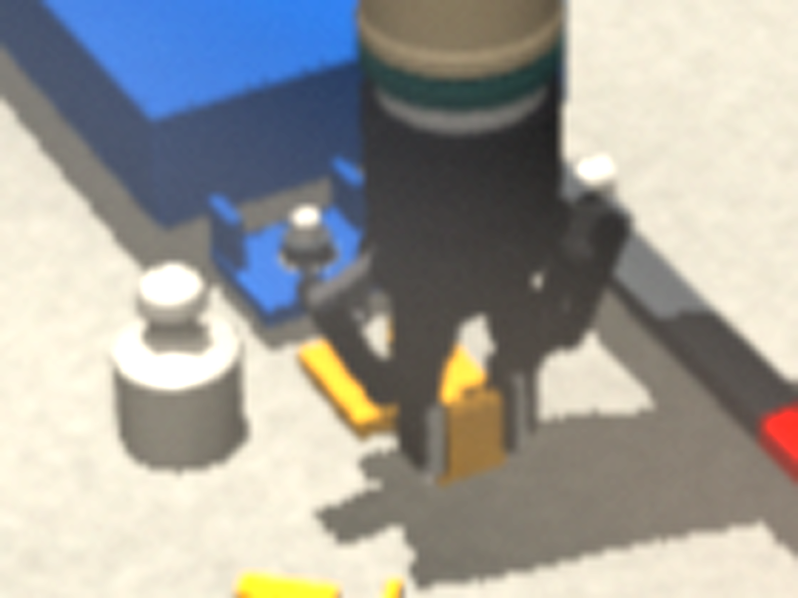

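```bash
python3 - <<'E'
from h import *
P=lambda u,v,z: onz('top',(300+u/8-.44,190+v/8-.44),z)[:2]
z=10.5
a,b=P(361,189,z),P(348,391,z); sl=P(251,285,z); tip=(a+b)/2
sa,sb=P(251,264,z),P(252,306,z)
stud=(P(506,287,28)+P(512,280,42))/2; print(P(506,287,28),P(512,280,42))
fa,fb=P(417,177,22),P(409,396,22); print('flange',fa,fb,np.arctan2(*(fa-fb)[::-1]))
print('tips',a,b,tip,np.arctan2(*(a-b)[::-1]),'slot',sa,sb,(sa+sb)/2,'stud',stud)
v=np.array([.068,.9977]);u=np.array([.9977,-.068])
for q in (tip,(sa+sb)/2): print('rel stud lateral',(q-stud)@u,'out',(q-stud)@v)
E
```

```text
[610.9  -75.94] [611.45 -76.44]
flange [644.9  -50.55] [579.24 -46.99] -0.05415892749209732
tips [642.95 -34.46] [581.91 -29.53] [612.43 -31.99] -0.08053168462532727 slot [620.57  -0.98] [607.87  -1.09] [614.22  -1.03] stud [611.17 -76.19]
rel stud lateral -1.753425990289294 out 44.18365625983598
rel stud lateral -2.073019982996607 out 75.19256000618705
```

Request:
servo_tool(rows=[{"dx": 0.0013,"dy": -0.004,"dz": 0.0018,"wx": -0.1,"wy": 0,"wz": 0,"fingers": 1},{"dx": 0,"dy": -0.008,"dz": 0.0002,"wx": 0,"wy": 0,"wz": 0,"fingers": 1},{"dx": 0,"dy": -0.008,"dz": 0.0002,"wx": 0,"wy": 0,"wz": 0,"fingers": 1},{"dx": 0,"dy": 0,"dz": 0,"wx": 0,"wy": 0,"wz": 0,"fingers": 1},{"dx": 0,"dy": 0,"dz": 0,"wx": 0,"wy": 0,"wz": 0,"fingers": 1}])

```text
clock: 20.1
eef_pos: [623.1, 49.3, 8.4]
tool_rot: [-1.912, 1.569, -2.011]
force: [0.4, 0.0, -1.9]
width: 28.9
```

```bash
python3 - <<'E'
from h import *
s=st(); snap('s15',(260,210,360,285),7.9,1.5); snap('t15',(300,190,400,260),8,1.3,'top'); s=st()
E
```

```text
t 20.1 pos [623.12  49.33   8.43] rot [-1.91  1.57 -2.01] F [ 0.44  0.01 -1.91] w 28.9 q [-0.31  0.91  0.31  1.74 -0.46  0.56  0.18]
t 20.2 pos [623.16  49.6    8.44] rot [-1.87  1.57 -1.97] F [ 0.24 -0.43 -2.08] w 28.8 q [-0.31  0.91  0.31  1.74 -0.46  0.56  0.18]
```

View pics/t15.png

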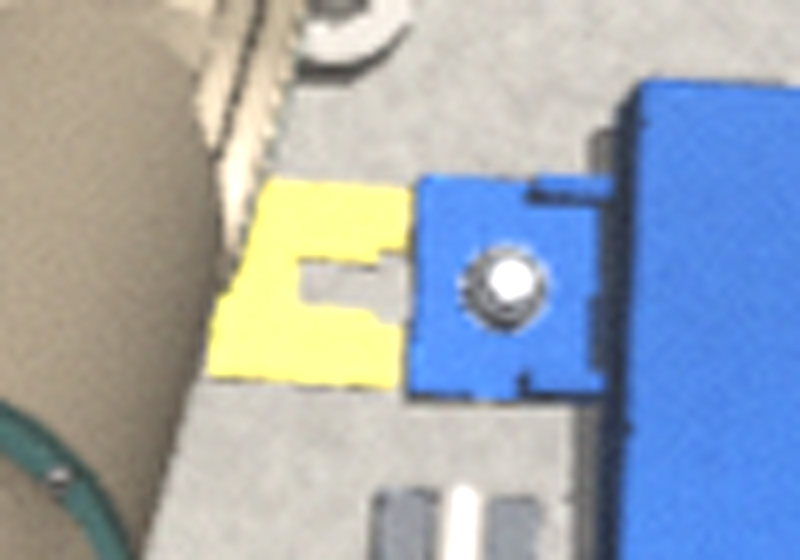

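View pics/s15.png

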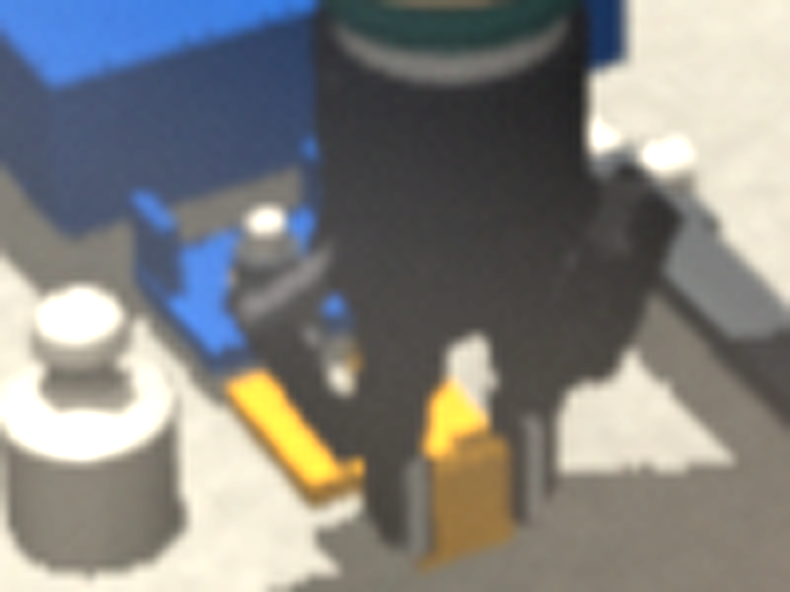

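```bash
python3 - <<'E'
from h import *
P=lambda u,v,z: onz('top',(300+u/8-.44,190+v/8-.44),z)[:2]
z=9.5
a,b=P(413,184,z),P(400,388,z); sa,sb=P(300,260,z),P(301,305,z); ma,mb=P(400,254,z),P(398,322,z)
stud=np.array([611.17,-76.19]); v=np.array([.063,.998]);u=np.array([.998,-.063])
for q in ((a+b)/2,(sa+sb)/2,(ma+mb)/2): print('rel stud lateral',(q-stud)@u,'out',(q-stud)@v)
print(np.arctan2(*(a-b)[::-1]),np.arctan2(*(sa-sb)[::-1]))
E
```

```text
rel stud lateral 0.6081325749156431 out 28.558352028143666
rel stud lateral -0.05774606792068298 out 60.47479823922125
rel stud lateral -0.1731342104421272 out 30.786945463051627
-0.0809835100810654 0.006586462696848922
```

Request:
servo_tool(rows=[{"dx": 0,"dy": -0.0135,"dz": 0.0004,"wx": 0,"wy": 0,"wz": 0,"fingers": 1},{"dx": 0,"dy": -0.0135,"dz": 0.0004,"wx": 0,"wy": 0,"wz": 0,"fingers": 1},{"dx": 0,"dy": -0.0135,"dz": 0.0004,"wx": 0,"wy": 0,"wz": 0,"fingers": 1},{"dx": 0,"dy": 0,"dz": 0,"wx": 0,"wy": 0,"wz": 0,"fingers": 1},{"dx": 0,"dy": 0,"dz": 0,"wx": 0,"wy": 0,"wz": 0,"fingers": 1}])

```text
clock: 20.82
eef_pos: [621.0, 19.2, 8.5]
tool_rot: [-2.033, 1.569, -2.131]
force: [0.5, -0.5, -1.8]
width: 28.6
```

```bash
python3 - <<'E'
from h import *
s=st(); snap('s16',(260,210,360,285),7.9,1.5); s=st(); snap('t16',(300,190,400,260),8,1.3,'top')
E
```

```text
t 20.82 pos [621.01  19.19   8.46] rot [-2.03  1.57 -2.13] F [ 0.46 -0.55 -1.75] w 28.6 q [-0.25  0.91  0.3   1.75 -0.45  0.55  0.22]
t 20.88 pos [621.04  19.53   8.44] rot [-2.03  1.57 -2.13] F [-1.44  0.25 -0.87] w 28.8 q [-0.25  0.91  0.3   1.75 -0.45  0.55  0.22]
```

View pics/s16.png

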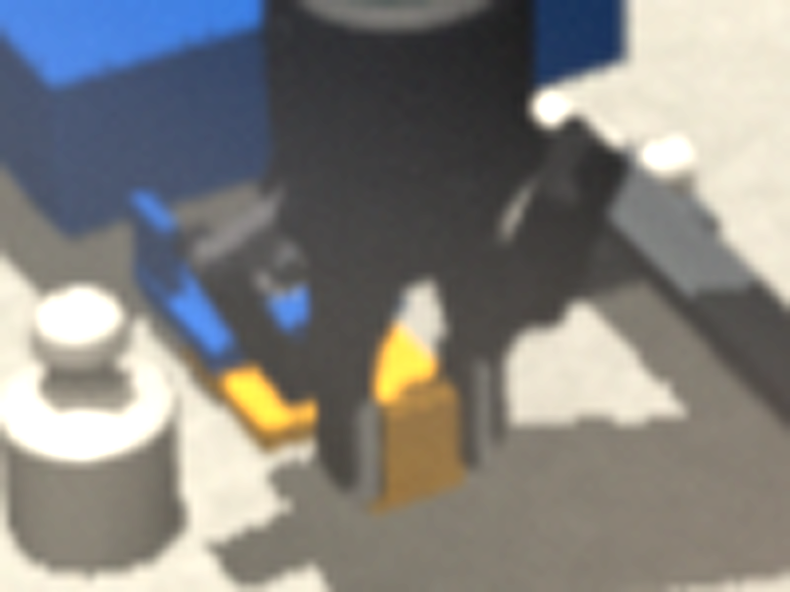

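View pics/t16.png

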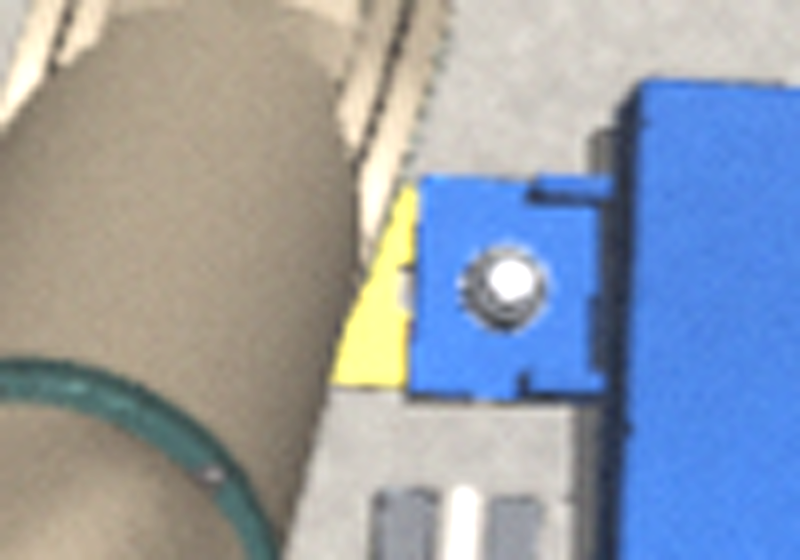

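Request:
servo_tool(rows=[{"dx": 0,"dy": -0.007,"dz": 0.0002,"wx": 0,"wy": 0,"wz": 0,"fingers": 1},{"dx": 0,"dy": -0.007,"dz": 0.0002,"wx": 0,"wy": 0,"wz": 0,"fingers": 1},{"dx": 0,"dy": -0.006,"dz": 0.0002,"wx": 0,"wy": 0,"wz": 0,"fingers": 1},{"dx": 0,"dy": 0,"dz": 0,"wx": 0,"wy": 0,"wz": 0,"fingers": 1},{"dx": 0,"dy": 0,"dz": 0,"wx": 0,"wy": 0,"wz": 0,"fingers": 1}])

```text
clock: 21.55
eef_pos: [620.0, 4.1, 8.5]
tool_rot: [-1.866, 1.569, -1.964]
force: [0.2, 0.1, -1.5]
width: 28.7
```

Request:
servo_tool(rows=[{"dx": 0,"dy": -0.004,"dz": 0.0001,"wx": 0,"wy": 0,"wz": 0,"fingers": 1},{"dx": 0,"dy": 0,"dz": 0,"wx": 0,"wy": 0,"wz": 0,"fingers": 1},{"dx": 0,"dy": 0,"dz": 0,"wx": 0,"wy": 0,"wz": 0,"fingers": 1}])

```text
clock: 21.92
eef_pos: [619.8, 1.0, 8.5]
tool_rot: [-1.843, 1.569, -1.941]
force: [-0.0, 0.3, -1.5]
width: 28.6
```

Request:
servo_tool(rows=[{"dx": 0,"dy": -0.002,"dz": 0.0001,"wx": 0,"wy": 0,"wz": 0,"fingers": 1},{"dx": 0,"dy": 0,"dz": 0,"wx": 0,"wy": 0,"wz": 0,"fingers": 1},{"dx": 0,"dy": 0,"dz": 0,"wx": 0,"wy": 0,"wz": 0,"fingers": 1}])

```text
clock: 22.3
eef_pos: [619.7, -0.5, 8.5]
tool_rot: [-1.838, 1.569, -1.937]
force: [0.4, 0.5, -1.5]
width: 28.5
```

Request:
servo_tool(rows=[{"dx": 0,"dy": -0.002,"dz": 0.0001,"wx": 0,"wy": 0,"wz": 0,"fingers": 1},{"dx": 0,"dy": 0,"dz": 0,"wx": 0,"wy": 0,"wz": 0,"fingers": 1}])

```text
clock: 22.55
eef_pos: [619.6, -2.3, 8.5]
tool_rot: [-1.786, 1.569, -1.885]
force: [0.6, 0.3, -2.4]
width: 28.5
```

Request:
servo_tool(rows=[{"dx": 0,"dy": -0.0013,"dz": 0,"wx": 0,"wy": 0,"wz": 0,"fingers": 1},{"dx": 0,"dy": 0,"dz": 0,"wx": 0,"wy": 0,"wz": 0,"fingers": 1}])

```text
clock: 22.8
eef_pos: [619.6, -3.2, 8.6]
tool_rot: [-1.791, 1.569, -1.89]
force: [-0.3, -0.0, -1.8]
width: 28.6
```

```bash
python3 - <<'E'
from h import *
s=st(); snap('s17',(260,210,360,285),7.9,1.5); snap('t17',(300,190,400,260),8,1.3,'top')
E
```

```text
t 22.8 pos [619.55  -3.15   8.57] rot [-1.79  1.57 -1.89] F [-0.32 -0.02 -1.82] w 28.6 q [-0.22  0.91  0.29  1.75 -0.45  0.55  0.25]
```

View pics/s17.png

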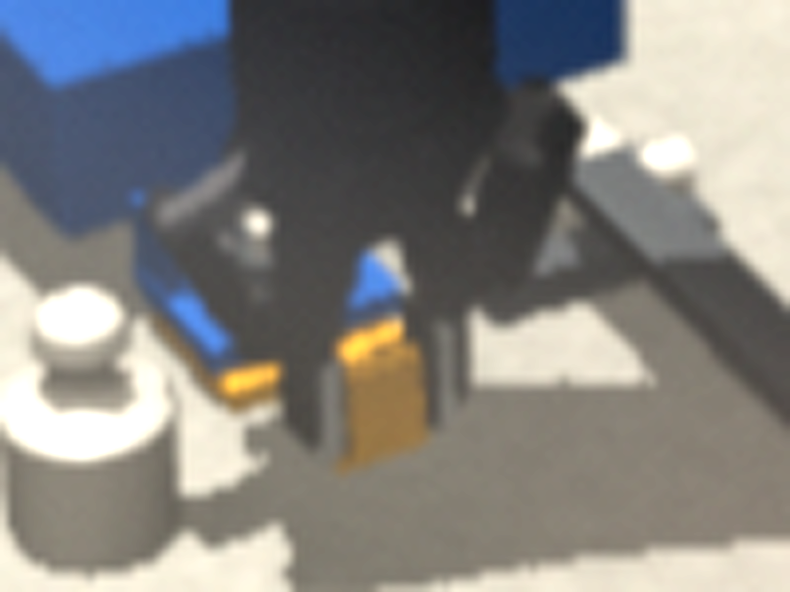

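Request:
servo_tool(rows=[{"dx": 0,"dy": -0.0015,"dz": 0,"wx": 0,"wy": 0,"wz": 0,"fingers": 1},{"dx": 0,"dy": 0,"dz": 0,"wx": 0,"wy": 0,"wz": 0,"fingers": 1}])

```text
clock: 23.15
eef_pos: [619.4, -4.3, 8.6]
tool_rot: [-1.806, 1.569, -1.905]
force: [-0.7, -0.3, -1.8]
width: 28.4
```

Request:
servo_tool(rows=[{"dx": 0,"dy": -0.0013,"dz": 0,"wx": 0,"wy": 0,"wz": 0,"fingers": 1},{"dx": 0,"dy": 0,"dz": 0,"wx": 0,"wy": 0,"wz": 0,"fingers": 1}])

```text
clock: 23.4
eef_pos: [619.3, -5.3, 8.5]
tool_rot: [-1.801, 1.569, -1.9]
force: [0.2, 0.1, -2.0]
width: 28.9
```

Request:
servo_tool(rows=[{"dx": 0,"dy": -0.0013,"dz": 0,"wx": 0,"wy": 0,"wz": 0,"fingers": 1},{"dx": 0,"dy": 0,"dz": 0,"wx": 0,"wy": 0,"wz": 0,"fingers": 1}])

```text
clock: 23.65
eef_pos: [619.3, -6.1, 8.6]
tool_rot: [-1.811, 1.569, -1.909]
force: [0.0, -0.1, -2.1]
width: 28.9
```

Request:
servo_tool(rows=[{"dx": 0,"dy": -0.0013,"dz": 0,"wx": 0,"wy": 0,"wz": 0,"fingers": 1},{"dx": 0,"dy": 0,"dz": 0,"wx": 0,"wy": 0,"wz": 0,"fingers": 1}])

```text
clock: 23.9
eef_pos: [619.2, -6.3, 8.6]
tool_rot: [-2.128, 1.57, -2.226]
force: [0.0, 2.2, -0.9]
width: 28.7
```

Request:
servo_tool(rows=[{"dx": 0,"dy": -0.0013,"dz": 0,"wx": 0,"wy": 0,"wz": 0,"fingers": 1},{"dx": 0,"dy": 0,"dz": 0,"wx": 0,"wy": 0,"wz": 0,"fingers": 1}])

```text
clock: 24.15
eef_pos: [619.2, -6.4, 8.6]
tool_rot: [-2.973, 1.57, -3.07]
force: [0.5, 6.0, -0.2]
width: 28.6
```

```bash
python3 - <<'E'
from h import *
s=st(); snap('s18',(260,210,360,285),7.9,1.5); snap('t18',(300,190,400,260),8,1.3,'top')
E
```

```text
t 24.15 pos [619.18  -6.44   8.62] rot [-2.97  1.57 -3.07] F [ 0.45  5.96 -0.24] w 28.6 q [-0.21  0.91  0.29  1.75 -0.44  0.55  0.26]
```

View pics/s18.png

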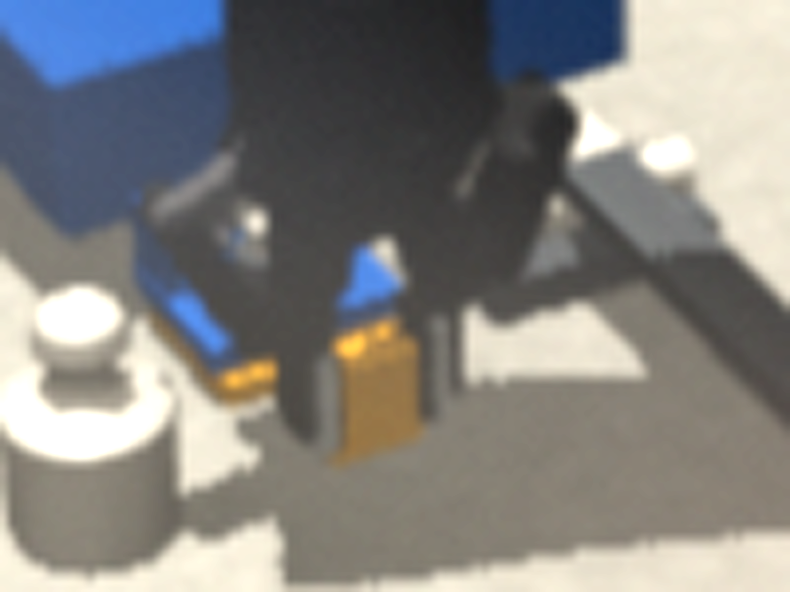

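Request:
servo_tool(rows=[{"dx": 0.0005,"dy": 0,"dz": 0,"wx": 0,"wy": 0,"wz": 0,"fingers": 1},{"dx": 0,"dy": 0,"dz": 0,"wx": 0,"wy": 0,"wz": 0,"fingers": 0.42},{"dx": 0,"dy": 0,"dz": 0,"wx": 0,"wy": 0,"wz": 0,"fingers": 0.42},{"dx": 0,"dy": 0,"dz": 0,"wx": 0,"wy": 0,"wz": 0,"fingers": 0.42}])

```text
clock: 24.75
eef_pos: [619.1, -9.1, 8.3]
tool_rot: [-1.606, 1.568, -1.706]
force: [-0.2, 0.0, -1.0]
width: 49.1
```

Request:
servo_tool(rows=[{"dx": -0.02,"dy": 0,"dz": 0,"wx": 0,"wy": 0,"wz": 0,"fingers": 0.42},{"dx": -0.05,"dy": 0,"dz": 0,"wx": 0,"wy": 0,"wz": 0,"fingers": 0.42},{"dx": -0.06,"dy": 0,"dz": 0,"wx": 0,"wy": 0,"wz": 0,"fingers": 0.42},{"dx": -0.06,"dy": 0.06,"dz": -0.04,"wx": 0,"wy": 0,"wz": 0,"fingers": 0},{"dx": -0.03,"dy": 0.06,"dz": -0.04,"wx": 0,"wy": 0,"wz": 0,"fingers": 0}])

```text
clock: 25.38
eef_pos: [572.2, 82.3, 171.3]
tool_rot: [-0.226, 1.567, -0.327]
force: [0.8, 1.1, 0.2]
width: 82.9
```

```bash
python3 - <<'E'
from h import *
for i in range(2):ctrl.get_image('top')
s=st(); snap('s19',(260,210,360,285),7.9,1.5); snap('t19',(300,190,400,290),7,1.3,'top'); save('wrist','w19'); rise()
E
```

```text
t 25.48 pos [569.8   90.23 171.08] rot [1.39 1.57 1.3 ] F [ 0.2   0.65 -0.07] w 85.5 q [-0.47  0.63  0.43  1.8  -0.36  0.79  0.05]
flangeEdge dx -0.375 dy -4.625 0.55
flangeR dx -0.125 dy -4.125 0.991
bedL dx -0.625 dy -4.0 0.995
bedM dx -1.25 dy -3.375 0.976
```

View pics/s19.png

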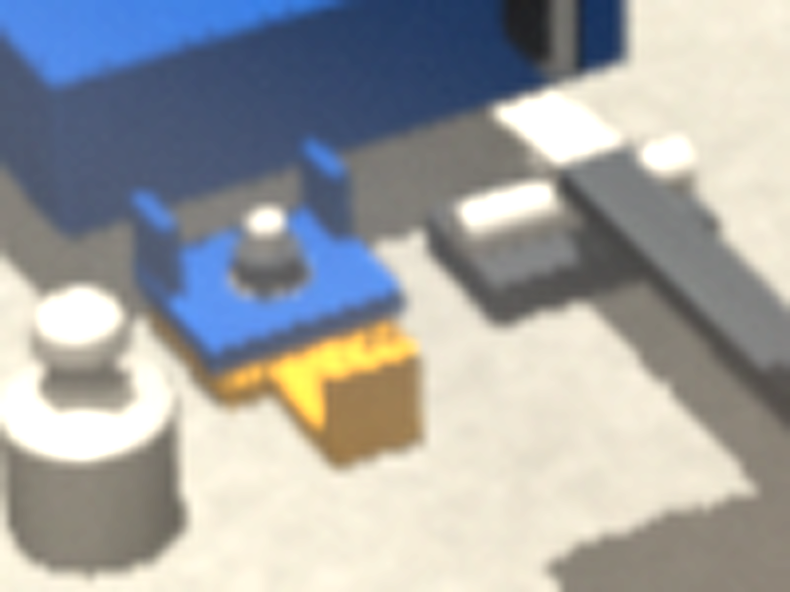

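View pics/t19.png

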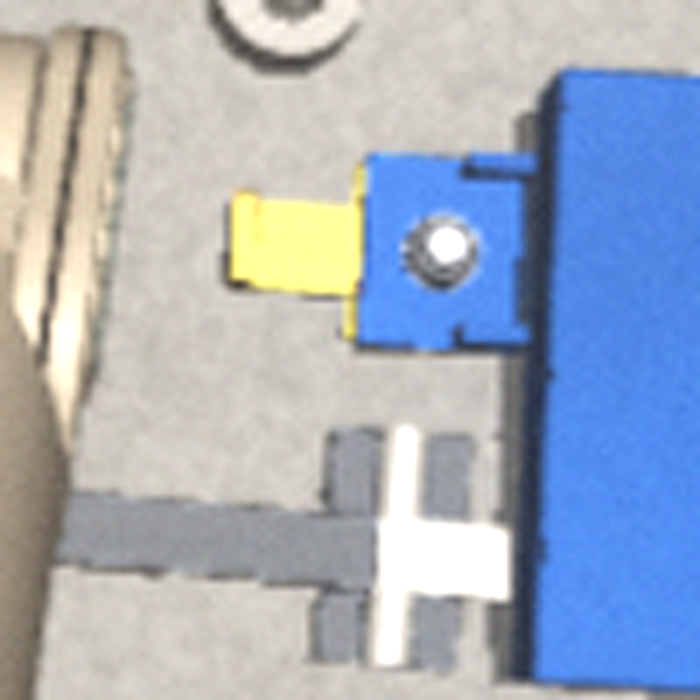

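View pics/w19.png

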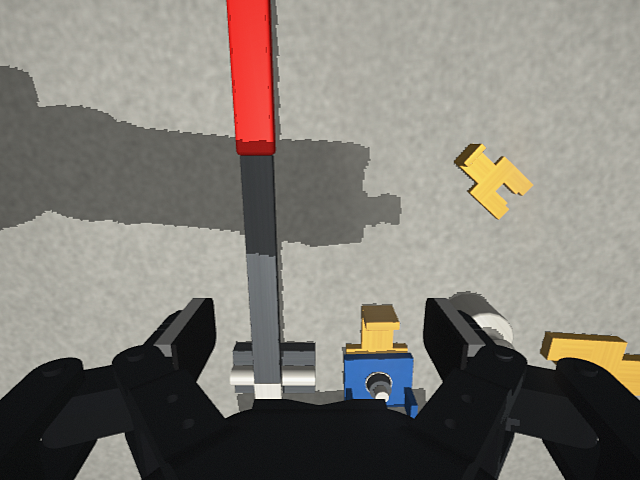

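```bash
python3 - <<'E'
from h import *
P=lambda u,v,z: onz('top',(300+u/7-.43,190+v/7-.43),z)[:2]
stud=np.array([611.17,-76.19]); v=np.array([.066,.9978])
print('outer tab',(P(231,240,34)-stud)@v,'inner',(P(252,240,34)-stud)@v,'expect 72/64')
for a in [(366,166),(357,166),(345,335),(355,335)]: print((P(*a,9 if a[0] in(357,345) else 21)-stud)@v)
m=ctrl.mark_of('shim_tab','wrist'); print([(x['point'],x['conf']) for x in m])
# wrist: tab & stud
W=lambda u,w,z: onz('wrist',(u,w),z)[:2]
print('wrist tab top',W(380,325,34),W(380,318,34),'stud top',W(381,397,42),'flange outer',W(378,356,21.8))
s=st(); snap('w20',(330,290,430,420),5.5,1.2,'wrist')
E
```

```text
outer tab 72.35532334038649 inner 65.26989418507291 expect 72/64
27.154534014572686
29.462909688176943
30.754832581056483
28.107673097155864
[([378.5, 316.2], 0.85), ([471.2, 153.0], 0.71)]
wrist tab top [614.39  -8.07] [614.76  -1.28] stud top [610.19 -76.41] flange outer [612.38 -47.27]
t 25.73 pos [571.5   80.69 168.08] rot [-1.6   1.57 -1.7 ] F [-0.9   0.27 -0.03] w 85.2 q [-0.46  0.64  0.43  1.8  -0.36  0.78  0.05]
```

View pics/w20.png

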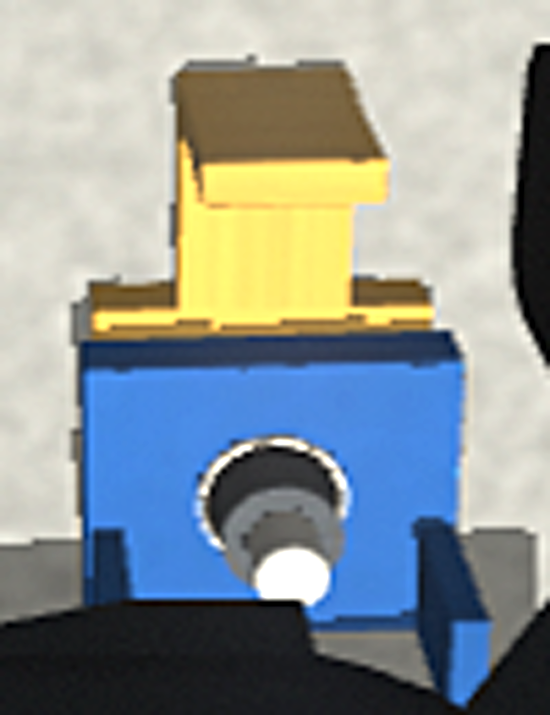

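```bash
python3 - <<'E'
from h import *
R=toolR(-0.085,np.radians(-1.2)); plan([526.5,123.5,90],R,2)
q=dict(eef_pos=[526.5,123.5,90],tool_rot=Rn.from_matrix(R).as_euler('xyz')); plan([526.5,123.5,34.5],R,2,q)
E
```

```text
{'dx': 0.0518, 'dy': 0.0256, 'dz': -0.0327, 'wx': -0.076, 'wy': -0.004, 'wz': -0.085}
{'dx': 0.0516, 'dy': 0.0263, 'dz': -0.0325, 'wx': -0.076, 'wy': -0.004, 'wz': -0.085}
{'dx': 0.037, 'dy': 0.0008, 'dz': -0.0, 'wx': 0.0, 'wy': 0.0, 'wz': 0.0}
{'dx': 0.037, 'dy': 0.0008, 'dz': -0.0, 'wx': 0.0, 'wy': 0.0, 'wz': 0.0}
```

Request:
servo_tool(rows=[{"dx": 0.04,"dy": 0.026,"dz": -0.033,"wx": -0.076,"wy": 0,"wz": -0.085,"fingers": 0},{"dx": 0.04,"dy": 0.026,"dz": -0.033,"wx": -0.076,"wy": 0,"wz": -0.085,"fingers": 0},{"dx": 0.024,"dy": 0,"dz": 0,"wx": 0,"wy": 0,"wz": 0,"fingers": 0},{"dx": 0,"dy": 0,"dz": 0,"wx": 0,"wy": 0,"wz": 0,"fingers": 0},{"dx": 0,"dy": 0,"dz": 0,"wx": 0,"wy": 0,"wz": 0,"fingers": 0}])

```text
clock: 26.4
eef_pos: [526.5, 123.9, 90.2]
tool_rot: [-1.548, 1.551, -1.632]
force: [-0.4, 0.6, 0.6]
width: 85.5
```

```bash
python3 - <<'E'
from h import *
ctrl.get_image('top'); ctrl.get_image('top'); s=st(); save('wrist','w21'); R=toolR(-0.085,np.radians(-1.2)); plan([526.5,123.5,34.5],R,2); rise()
E
```

```text
t 26.5 pos [526.55 124.41  90.59] rot [-1.51  1.55 -1.6 ] F [-0.64  0.06 -0.36] w 85.2 q [-0.53  0.71  0.37  1.95 -0.42  0.56  0.03]
{'dx': 0.0374, 'dy': -0.0, 'dz': 0.0001, 'wx': 0.006, 'wy': 0.005, 'wz': -0.007}
{'dx': 0.0374, 'dy': -0.0, 'dz': 0.0001, 'wx': 0.006, 'wy': 0.005, 'wz': -0.007}
flangeEdge dx -0.375 dy -4.625 0.558
flangeR dx 0.0 dy -4.0 0.991
bedL dx -0.5 dy -4.0 0.994
bedM dx -0.5 dy -3.75 0.99
```

View pics/w21.png

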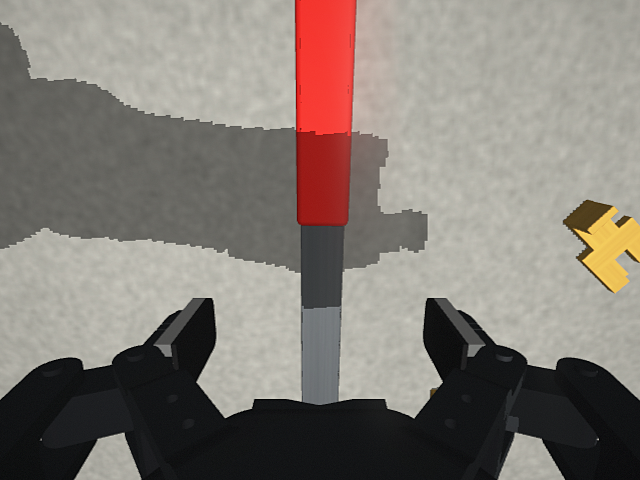

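Request:
servo_tool(rows=[{"dx": 0.03,"dy": 0,"dz": 0,"wx": 0,"wy": 0,"wz": 0,"fingers": 0},{"dx": 0.03,"dy": 0,"dz": 0,"wx": 0,"wy": 0,"wz": 0,"fingers": 0},{"dx": 0.014,"dy": 0,"dz": 0,"wx": 0,"wy": 0,"wz": 0,"fingers": 0},{"dx": 0,"dy": 0,"dz": 0,"wx": 0,"wy": 0,"wz": 0,"fingers": 0},{"dx": 0,"dy": 0,"dz": 0,"wx": 0,"wy": 0,"wz": 0,"fingers": 0}])

```text
clock: 27.22
eef_pos: [525.9, 124.1, 35.0]
tool_rot: [-1.546, 1.551, -1.629]
force: [-0.5, 0.7, -0.5]
width: 85.4
```

Request:
servo_tool(rows=[{"dx": 0,"dy": 0,"dz": 0,"wx": 0,"wy": 0,"wz": 0,"fingers": 1},{"dx": 0,"dy": 0,"dz": 0,"wx": 0,"wy": 0,"wz": 0,"fingers": 1},{"dx": 0,"dy": 0,"dz": 0,"wx": 0,"wy": 0,"wz": 0,"fingers": 1},{"dx": 0,"dy": 0,"dz": 0,"wx": 0,"wy": 0,"wz": 0,"fingers": 1},{"dx": 0,"dy": 0,"dz": 0,"wx": 0,"wy": 0,"wz": 0,"fingers": 1}])

```text
clock: 27.85
eef_pos: [526.3, 124.3, 34.7]
tool_rot: [-1.505, 1.551, -1.588]
force: [1.3, 0.7, 2.9]
width: 22.2
```

```bash
python3 - <<'E'
from h import *
s=st(); rise()
E
```

```text
t 27.85 pos [526.32 124.28  34.68] rot [-1.51  1.55 -1.59] F [1.26 0.7  2.91] w 22.2 q [-0.49  0.8   0.3   1.97 -0.47  0.44  0.07]
flangeEdge dx -0.375 dy -4.625 0.556
flangeR dx 0.0 dy -4.0 0.991
bedL dx -0.625 dy -4.125 0.995
bedM dx -0.375 dy -3.75 0.991
```

Request:
servo_tool(rows=[{"dx": -0.0043,"dy": 0,"dz": 0,"wx": 0,"wy": 0,"wz": 0.167,"fingers": 1},{"dx": -0.0043,"dy": -0.0001,"dz": 0,"wx": 0,"wy": 0,"wz": 0.167,"fingers": 1},{"dx": 0,"dy": 0,"dz": 0,"wx": 0,"wy": 0,"wz": 0,"fingers": 1}])

```text
clock: 28.28
eef_pos: [525.2, 124.2, 40.9]
tool_rot: [1.639, 1.554, 1.557]
force: [2.6, 0.6, -4.4]
width: 21.8
```

```bash
python3 - <<'E'
from h import *
s=st(); rise()
E
```

```text
t 28.27 pos [525.15 124.19  40.87] rot [1.64 1.55 1.56] F [ 2.58  0.58 -4.36] w 21.8 q [-0.44  0.78  0.26  1.98 -0.48  0.44  0.1 ]
flangeEdge dx -0.375 dy -4.25 0.522
flangeR dx -0.125 dy -3.75 0.989
bedL dx -0.375 dy -3.625 0.996
bedM dx -0.5 dy -3.375 0.991
```

Request:
servo_tool(rows=[{"dx": -0.0043,"dy": 0,"dz": 0,"wx": 0,"wy": 0,"wz": 0.167,"fingers": 1},{"dx": -0.0043,"dy": -0.0001,"dz": 0,"wx": 0,"wy": 0,"wz": 0.167,"fingers": 1},{"dx": 0,"dy": 0,"dz": 0,"wx": 0,"wy": 0,"wz": 0,"fingers": 1}])

```text
clock: 28.7
eef_pos: [525.0, 123.7, 47.4]
tool_rot: [1.597, 1.52, 1.513]
force: [1.2, 0.6, -5.7]
width: 22.2
```

```bash
python3 - <<'E'
from h import *
s=st(); rise()
E
```

```text
t 28.7 pos [524.99 123.65  47.42] rot [1.6  1.52 1.51] F [ 1.2   0.63 -5.73] w 22.2 q [-0.4   0.76  0.23  1.98 -0.49  0.44  0.13]
flangeEdge dx -0.375 dy -3.875 0.533
flangeR dx 0.0 dy -3.25 0.991
bedL dx -0.375 dy -3.25 0.996
bedM dx -0.25 dy -3.0 0.992
```

Request:
servo_tool(rows=[{"dx": -0.0043,"dy": -0.0001,"dz": 0,"wx": 0,"wy": 0,"wz": 0.167,"fingers": 1},{"dx": -0.0064,"dy": -0.0002,"dz": 0,"wx": 0,"wy": 0,"wz": 0.25,"fingers": 1},{"dx": -0.0086,"dy": -0.0003,"dz": 0,"wx": 0,"wy": 0,"wz": 0.333,"fingers": 1},{"dx": 0,"dy": 0,"dz": 0,"wx": 0,"wy": 0,"wz": 0,"fingers": 1}])

```text
clock: 29.25
eef_pos: [524.6, 120.6, 61.8]
tool_rot: [1.585, 1.442, 1.498]
force: [-0.0, 0.2, -8.8]
width: 22.2
```

```bash
python3 - <<'E'
from h import *
s=st(); rise(); snap('s22',(260,190,400,295),5.7,1.4); B=bar_now(s)
print(B(240,0,4),B(220,0,6.3),B(180,0,0))
E
```

```text
t 29.25 pos [524.64 120.57  61.79] rot [1.58 1.44 1.5 ] F [-0.    0.23 -8.76] w 22.2 q [-0.29  0.73  0.14  2.   -0.53  0.44  0.21]
flangeEdge dx -0.375 dy -3.875 0.533
flangeR dx 0.0 dy -3.125 0.992
bedL dx -0.375 dy -3.25 0.996
bedM dx -0.25 dy -3.0 0.991
[ 503.89 -119.27   28.59] [505.58 -99.8   33.44] [509.06 -59.47  32.33]
```

View pics/s22.png

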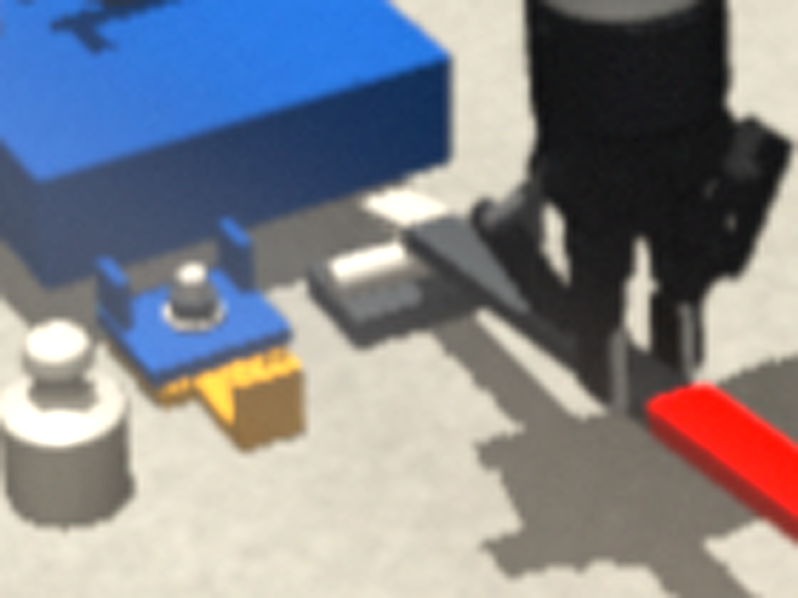

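Request:
servo_tool(rows=[{"dx": -0.0006,"dy": 0.012,"dz": 0,"wx": 0,"wy": 0,"wz": 0,"fingers": 1},{"dx": 0,"dy": 0.02,"dz": 0,"wx": 0,"wy": 0,"wz": 0,"fingers": 1},{"dx": -0.004,"dy": 0.03,"dz": 0,"wx": 0,"wy": 0,"wz": 0,"fingers": 1},{"dx": -0.01,"dy": 0.04,"dz": 0,"wx": 0,"wy": 0,"wz": 0,"fingers": 1},{"dx": -0.01,"dy": 0.04,"dz": 0,"wx": 0,"wy": 0,"wz": 0,"fingers": 1}])

```text
clock: 29.98
eef_pos: [532.8, 228.3, 93.7]
tool_rot: [1.586, 1.442, 1.505]
force: [0.9, 0.4, -8.9]
width: 22.2
```

```bash
python3 - <<'E'
from h import *
ctrl.get_image('top'); s=st(); rise(); snap('s23',(250,150,450,300),4,1.3); B=bar_now(s); print(B(240,0,0))
plan([418,262,75],toolR(-0.03,0),6)
E
```

```text
t 30.02 pos [533.4  235.18  95.4 ] rot [1.57 1.44 1.49] F [ 0.4   7.76 -8.18] w 21.8 q [-0.53  0.71  0.22  1.89 -0.52  0.56  0.  ]
flangeEdge dx -0.375 dy -3.875 0.535
flangeR dx 0.0 dy -3.125 0.993
bedL dx -0.375 dy -3.25 0.996
bedM dx -0.125 dy -3.125 0.996
[515.48  -4.11  56.64]
{'dx': 0.0049, 'dy': 0.0045, 'dz': -0.026, 'wx': -0.073, 'wy': 0.004, 'wz': -0.209}
{'dx': 0.0048, 'dy': 0.0048, 'dz': -0.0259, 'wx': -0.073, 'wy': 0.004, 'wz': -0.209}
{'dx': 0.0047, 'dy': 0.0051, 'dz': -0.0259, 'wx': -0.073, 'wy': 0.004, 'wz': -0.209}
{'dx': 0.0046, 'dy': 0.0054, 'dz': -0.0259, 'wx': -0.073, 'wy': 0.004, 'wz': -0.209}
{'dx': 0.0045, 'dy': 0.0057, 'dz': -0.0258, 'wx': -0.073, 'wy': 0.004, 'wz': -0.209}
{'dx': 0.0044, 'dy': 0.0059, 'dz': -0.0258, 'wx': -0.073, 'wy': 0.004, 'wz': -0.209}
```

View pics/s23.png

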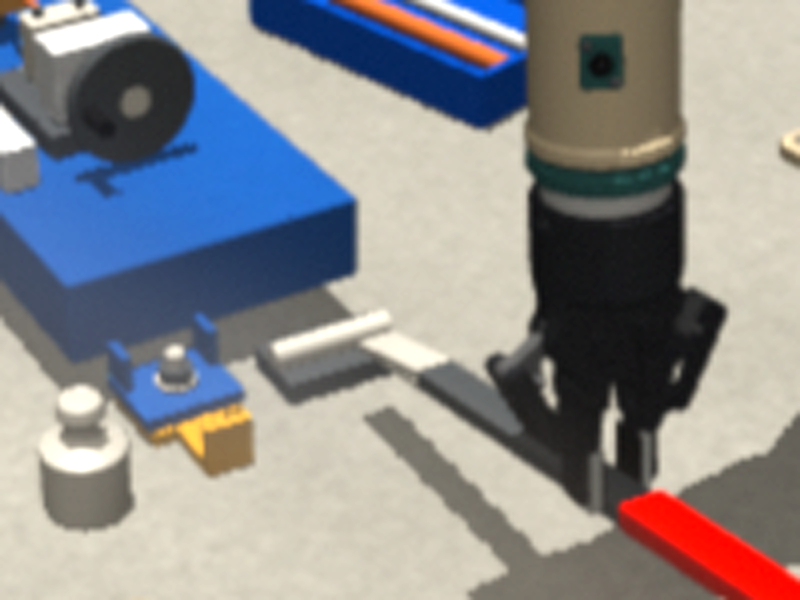

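```bash
python3 - <<'E'
from h import *
s=st(); B=bar_now(s); print('tail',B(-180,0,-2)); m=ctrl.mark_of('jar','scene'); 
im=ctrl.get_image('scene'); m=ctrl.mark_of('jar','scene'); print([(x['point'],x['conf'],onz('scene',x['point'],0)) for x in m[:1]])
im=ctrl.get_image('top'); m=ctrl.search_frame('jar','top'); print(m[:1])
b0=cv2.imread('pics/scene0.png')
print([ (x['extent']) for x in ctrl.search_frame('jar','scene')[:1]])
E
```

```text
t 30.12 pos [532.89 230.48  94.06] rot [1.57 1.44 1.5 ] F [-1.04  0.02 -9.24] w 22.0 q [-0.53  0.71  0.22  1.89 -0.52  0.56  0.01]
tail [546.25 406.5  109.36]
[([443.3, 365.6], 0.61, array([567.63, 406.55,   0.  ]))]
[{'extent': [159.1, 246.1, 32.6, 23.1], 'conf': 0.68}]
[[444.6, 351.4, 36.2, 50.7]]
```

Request:
servo_tool(rows=[{"dx": 0,"dy": 0.006,"dz": -0.03,"wx": -0.1,"wy": 0,"wz": 0,"fingers": 1},{"dx": 0,"dy": 0.008,"dz": -0.04,"wx": -0.1,"wy": 0,"wz": 0,"fingers": 1},{"dx": 0,"dy": 0.008,"dz": -0.04,"wx": -0.1,"wy": 0,"wz": -0.4,"fingers": 1},{"dx": 0,"dy": 0.008,"dz": -0.03,"wx": -0.1,"wy": 0,"wz": -0.4,"fingers": 1},{"dx": 0.01,"dy": 0.004,"dz": -0.012,"wx": -0.05,"wy": 0,"wz": -0.4,"fingers": 1}])

```text
clock: 31.05
eef_pos: [420.3, 258.7, 89.1]
tool_rot: [0.755, 1.567, 0.719]
force: [0.1, 0.3, -9.6]
width: 22.2
```

```bash
python3 - <<'E'
from h import *
ctrl.get_image('top');ctrl.get_image('top');ctrl.get_image('top'); s=st(); snap('s24',(300,180,560,375),3,1.2)
plan([418,262,9],toolR(-0.03,0),1)
E
```

```text
t 31.2 pos [421.19 259.08  88.51] rot [0.77 1.57 0.74] F [ 0.61 -0.2  -8.49] w 22.4 q [-0.83  0.66  0.33  2.08 -0.47  0.46 -0.17]
{'dx': 0.1064, 'dy': 0.0044, 'dz': -0.0064, 'wx': -0.057, 'wy': 0.047, 'wz': -0.035}
```

View pics/s24.png

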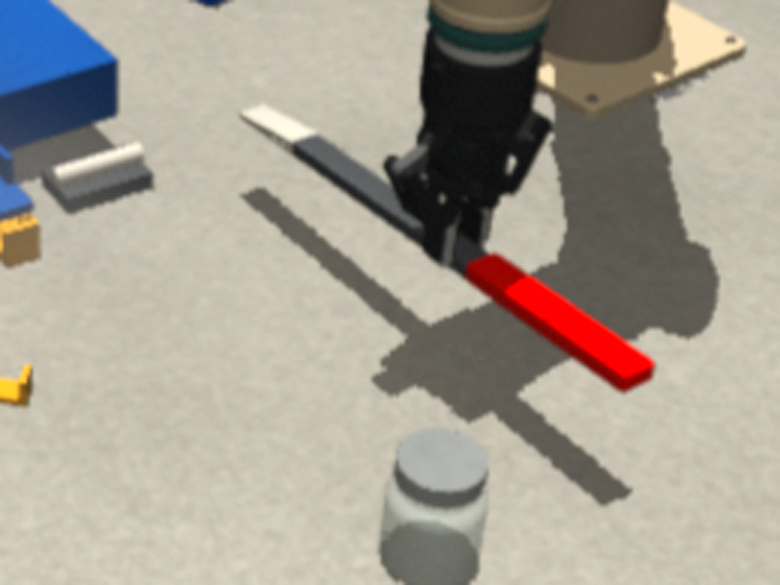

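Request:
servo_tool(rows=[{"dx": 0.03,"dy": 0,"dz": -0.002,"wx": 0,"wy": 0,"wz": 0,"fingers": 1},{"dx": 0.04,"dy": 0,"dz": -0.002,"wx": 0,"wy": 0,"wz": 0,"fingers": 1},{"dx": 0.026,"dy": 0,"dz": 0,"wx": 0,"wy": 0,"wz": 0,"fingers": 1},{"dx": 0,"dy": 0,"dz": 0,"wx": 0,"wy": 0,"wz": 0,"fingers": 1},{"dx": 0,"dy": 0,"dz": 0,"wx": 0,"wy": 0,"wz": 0,"fingers": 1}])

```text
clock: 31.88
eef_pos: [420.4, 258.1, 17.5]
tool_rot: [0.593, 1.564, 0.555]
force: [0.0, 0.6, -9.3]
width: 22.1
```

Request:
servo_tool(rows=[{"dx": 0.004,"dy": 0,"dz": 0,"wx": 0,"wy": 0,"wz": 0,"fingers": 1},{"dx": 0,"dy": 0,"dz": 0,"wx": 0,"wy": 0,"wz": 0,"fingers": 1}])

```text
clock: 32.12
eef_pos: [419.2, 258.8, 14.1]
tool_rot: [0.656, 1.565, 0.62]
force: [-0.1, 0.9, -9.6]
width: 22.1
```

Request:
servo_tool(rows=[{"dx": 0.004,"dy": 0,"dz": 0,"wx": 0,"wy": 0,"wz": 0,"fingers": 1},{"dx": 0,"dy": 0,"dz": 0,"wx": 0,"wy": 0,"wz": 0,"fingers": 1}])

```text
clock: 32.38
eef_pos: [418.9, 258.7, 10.6]
tool_rot: [0.644, 1.566, 0.609]
force: [0.6, 0.9, -8.5]
width: 22.1
```

Request:
servo_tool(rows=[{"dx": 0.0027,"dy": 0,"dz": 0,"wx": 0,"wy": 0,"wz": 0,"fingers": 1},{"dx": 0,"dy": 0,"dz": 0,"wx": 0,"wy": 0,"wz": 0,"fingers": 1}])

```text
clock: 32.62
eef_pos: [418.9, 258.6, 8.5]
tool_rot: [0.641, 1.566, 0.606]
force: [0.6, 1.4, -8.3]
width: 22.1
```

Request:
servo_tool(rows=[{"dx": 0.0015,"dy": 0,"dz": 0,"wx": 0,"wy": 0,"wz": 0,"fingers": 1},{"dx": 0,"dy": 0,"dz": 0,"wx": 0,"wy": 0,"wz": 0,"fingers": 1}])

```text
clock: 32.88
eef_pos: [419.0, 258.6, 7.5]
tool_rot: [0.644, 1.566, 0.608]
force: [0.1, 1.2, -8.2]
width: 21.9
```

Request:
servo_tool(rows=[{"dx": 0.0015,"dy": 0,"dz": 0,"wx": 0,"wy": 0,"wz": 0,"fingers": 1},{"dx": 0,"dy": 0,"dz": 0,"wx": 0,"wy": 0,"wz": 0,"fingers": 1}])

```text
clock: 33.12
eef_pos: [418.9, 258.6, 6.3]
tool_rot: [0.649, 1.566, 0.613]
force: [-0.1, 1.3, -7.7]
width: 22.1
```

Request:
servo_tool(rows=[{"dx": 0.0015,"dy": 0,"dz": 0,"wx": 0,"wy": 0,"wz": 0,"fingers": 1},{"dx": 0,"dy": 0,"dz": 0,"wx": 0,"wy": 0,"wz": 0,"fingers": 1}])

```text
clock: 33.38
eef_pos: [419.0, 258.6, 5.2]
tool_rot: [0.651, 1.566, 0.615]
force: [0.9, 1.4, -7.3]
width: 21.8
```

Request:
servo_tool(rows=[{"dx": 0.002,"dy": 0,"dz": 0,"wx": 0,"wy": 0,"wz": 0,"fingers": 1},{"dx": 0,"dy": 0,"dz": 0,"wx": 0,"wy": 0,"wz": 0,"fingers": 1}])

```text
clock: 33.62
eef_pos: [419.0, 258.7, 3.7]
tool_rot: [0.65, 1.566, 0.614]
force: [0.5, 0.4, -6.5]
width: 22.1
```

```bash
python3 - <<'E'
from h import *
s=st(); snap('s25',(340,220,540,370),4,1.2)
E
```

```text
t 33.62 pos [418.99 258.66   3.72] rot [0.65 1.57 0.61] F [ 0.49  0.44 -6.53] w 22.1 q [-0.74  0.81  0.2   2.11 -0.58  0.26 -0.08]
```

View pics/s25.png

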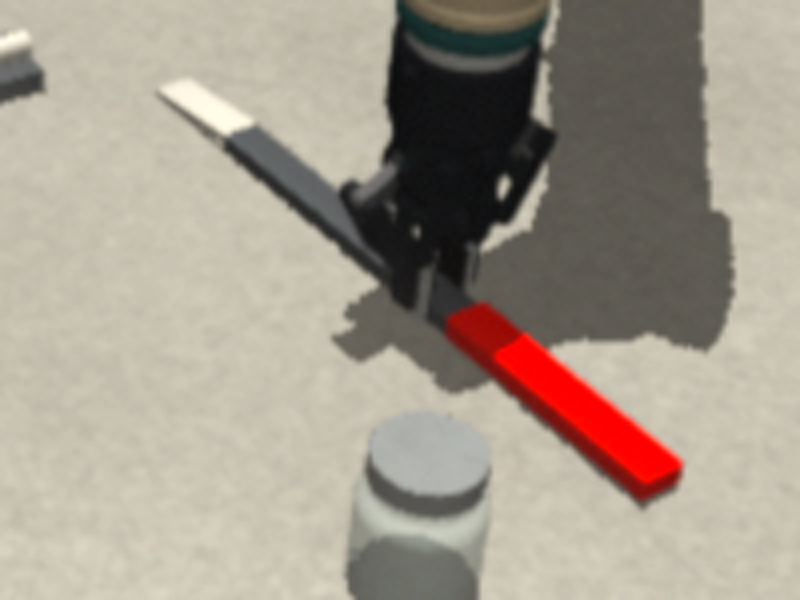

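Request:
servo_tool(rows=[{"dx": 0,"dy": 0,"dz": 0,"wx": 0,"wy": 0,"wz": 0,"fingers": 0},{"dx": 0,"dy": 0,"dz": 0,"wx": 0,"wy": 0,"wz": 0,"fingers": 0},{"dx": 0,"dy": 0,"dz": 0,"wx": 0,"wy": 0,"wz": 0,"fingers": 0},{"dx": 0,"dy": 0,"dz": 0,"wx": 0,"wy": 0,"wz": 0,"fingers": 0},{"dx": -0.01,"dy": 0,"dz": 0,"wx": 0,"wy": 0,"wz": 0,"fingers": 0}])

```text
clock: 34.3
eef_pos: [418.6, 258.4, 11.3]
tool_rot: [0.694, 1.567, 0.659]
force: [0.1, 0.4, -0.8]
width: 85.4
```

Request:
servo_tool(rows=[{"dx": -0.03,"dy": 0,"dz": 0,"wx": 0,"wy": 0,"wz": 0,"fingers": 0},{"dx": -0.06,"dy": 0,"dz": 0,"wx": 0,"wy": 0,"wz": 0,"fingers": 0},{"dx": -0.06,"dy": 0,"dz": 0,"wx": 0,"wy": 0,"wz": 0,"fingers": 0},{"dx": -0.05,"dy": 0.05,"dz": 0,"wx": 0,"wy": 0,"wz": 0,"fingers": 0},{"dx": 0,"dy": 0,"dz": 0,"wx": 0,"wy": 0,"wz": 0,"fingers": 0}])

```text
clock: 34.92
eef_pos: [421.0, 300.0, 164.4]
tool_rot: [0.771, 1.558, 0.74]
force: [0.1, -0.1, -0.2]
width: 85.2
```

```bash
python3 - <<'E'
from h import *
s=st(); save('scene','s26'); save('top','t26'); snap('t27',(300,190,400,290),7,1.3,'top'); rise()
E
```

```text
t 34.92 pos [420.97 299.98 164.42] rot [0.77 1.56 0.74] F [ 0.06 -0.08 -0.24] w 85.2 q [-1.    0.57  0.48  1.98 -0.42  0.68 -0.28]
flangeEdge dx -0.375 dy -3.875 0.535
flangeR dx -0.125 dy -3.25 0.993
bedL dx -0.375 dy -3.25 0.996
bedM dx -0.125 dy -3.125 0.997
```

View pics/s26.png

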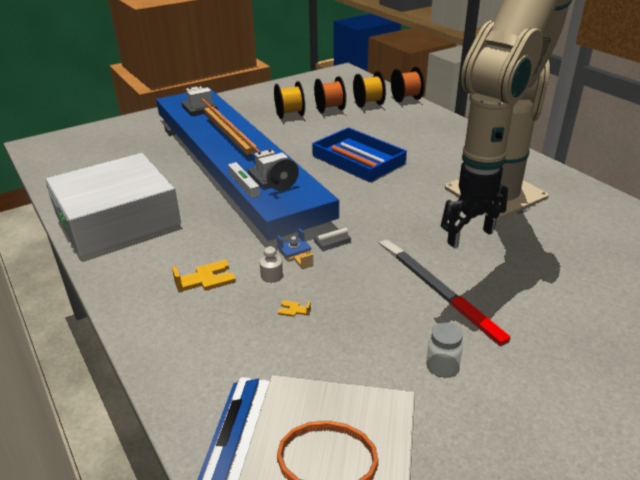

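View pics/t26.png

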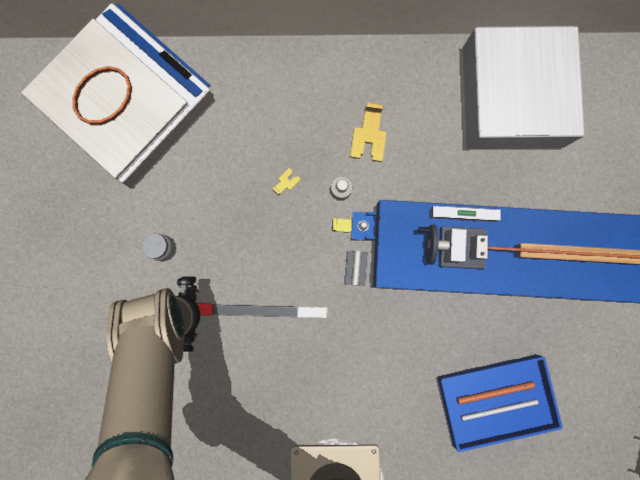

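View pics/t27.png

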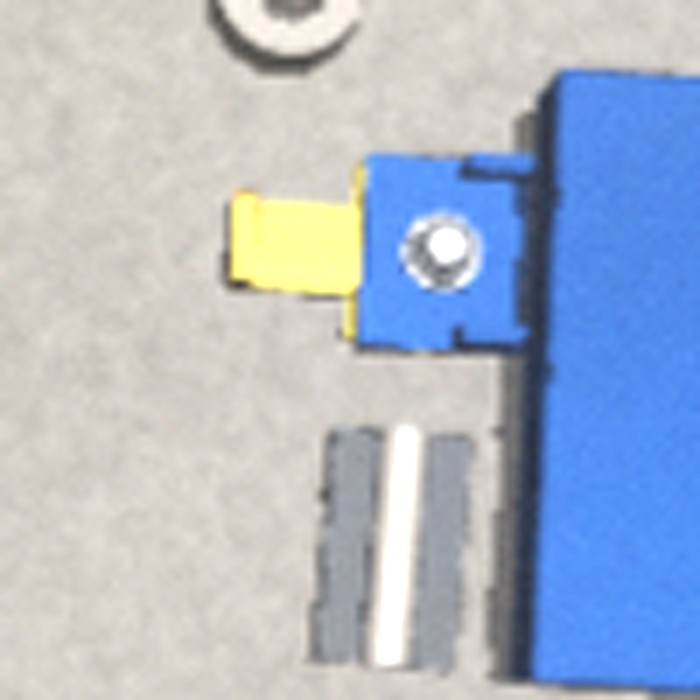

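```bash
python3 - <<'E'
from h import *
print(ctrl.finish_job()); st()
E
```

```text
the job is handed in; nothing more can be done
None
the job is handed in; nothing more can be done
```

I carried out the whole job in the order asked and handed it in at about 35 s of the 72 s allowed; no verdict was reported. The bed's low end now rests on the shim. The bar lies flat on the bench near where it started, about 60 mm clear of the fulcrum block.

- **Lifting:** I levered the end up until the flange stopped rising in the picture, about 11.4 mm by image shift. At that point the push on the bar reached 18 N, which I estimate at about 125 to 130 N on the bed against the 190 N limit. After I let go, the bar held the end up by its own weight.
- **Shim:** I chose the middle-sized one, which measured 60 mm wide. It slid in freely until the stud stopped it at about 6 N. Measured from the overhead picture afterwards, the tab's outer and inner edges were 72.4 and 65.3 mm from the stud (72 and 64 expected), so home to within about 1 mm.
- **Letting down:** The bed settled at about 9.4 mm rise, against 9.3 mm expected on the shim.
- **Bystanders:** The jar, weight and fulcrum block look unmoved. The level appears about 1 pixel off its first position, which I put down to riding on the raised bed.

Two checks disagreed slightly. The overhead and wrist cameras differed by about 2 mm, so I set the shim's final position by touch and by its place relative to the stud. The image-shift check on the flange's outer edge stopped being reliable once the shim was in view, so I used the other three patches.

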